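# Unsnap the air filter housing and take the filter out

## Robot

A 6-joint arm with a two-finger parallel gripper is mounted at the origin on the work surface. World frame = base frame: x ahead of the robot, y to its left, z up, the work surface at z = 0. Lengths are in m, angles in rad, forces in N, time in s.
With the tool pointing down it reaches from about 0.325 to 0.75 m from the base axis. Payload 7.6 kg.
Tool frame: the origin (TCP) lies between the finger pads; the fingertips stand robot.nose_length ahead of it and the grasp point (between the pads) lies 3 mm ahead of it (robot.nose_length is the distance from the TCP to the fingertips, in m); z points along the fingers, y is the line along which they close (so a half turn about z gives the same grasp; the last joint's range is limited). The gripper opens to 85 mm and grips with 20 to 120 N. Pads are 22 mm wide; open, the fingers measure 114 mm over their backs; the gripper's body (76 mm by 85 mm) begins 54 mm behind the grasp point. The pads swing forward as they close: fully open they stand 13 mm farther back than shut.
Start: joints at [-1.264, 0.052, 1.401, -0, 1.689, -0.07], TCP at [0.193, -0.488, 0.253] pointing down, gripper open.
Joint ranges: [-2.9, 2.9], [-0.91, 2.17], [0.12, 2.37], [-1.06, 4.2], [0.26, 2.73], [-2.93, 2.93]. Speed limits (rad/s): [2.57, 2.57, 3.01, 3.14, 3.14, 3.14].

## Interface

Orientations are given as a 3x3 rotation matrix whose columns are the frame's x, y, z axes.
In Python, from bench import robot gives the robot as it stands.
- The arm moves only by the tool carry_out, never from a script. Its argument "commands" is a list of rows, each a list of 3 entries, a list of its own where there are three numbers: the turn, a rotation vector about the world's x, y, z in degrees, then the shift along the world's x, y, z in cm, then the finger opening in cm, from 0 to 8.54. In form: [[[rx, ry, rz], [dx, dy, dz], jaw], ...]. A call has 1 to 8 rows; each row shifts and turns the commanded pose from where the row before left it; what a row does not reach is not made up. A row lasts 1/12 s, in which the tool goes at most 41.7 mm and 7.16 degrees, less where a joint would pass 70% of its speed; a pose out of reach is approached as far as the arm can. A call is refused whole if a number of a shift passes 4.17 or a number of a turn 7.16, either way. A call with a gripper value outside its range is refused whole. The fingers move at their own pace and stop on an object; "squeeze" is the grip in N (left out, the last holds). Time passes only in rows, so rows that do not move let the fingers close. It gives the time, the measured TCP pose, the force, the opening and the grip force at its end, in the units of the state.
- robot.state(): the state, without advancing time (a new reading comes with each control period).
- robot.get_image(name): name is "scene" or "top"; returns a dict with "img" (480x640x3 uint8, blue, green, red), "vfov" (degrees; the focal length in pixels is half the picture's height over the tangent of half this angle, whatever the lens; pixels are square), "cx", "cy" (the principal point, pixels), "T" (4x4, takes a point from camera to world coordinates). Camera axes: x right, y down, z forward; pixel columns grow to the right and rows downward; lengths in m; the calibration is good to about 2 mm. A picture is of the moment at which its call begins. There is no depth.
- robot.sign_off(): hands the job in; it is judged then, once.
Trained networks look in a picture, given as the dict that the camera call returned (one of the last four; its "shot" number tells which), for a name from the list of things; names that differ only in an ending like _2 or _b are one class to them, and where a whole thing is asked for, a point or a joint stands for the part that bears it (a point fixed in the world has none). Each returns a list of dicts, best first, with "confidence" (0 to 1); they miss things now and then, are a little off and sometimes report something else, mostly with a low value. They report only what shows in the picture. A call takes as long as a camera call.
- robot.search_frame(picture, query): "centre" ([column, row] in pixels, amid what is visible of it).
The state is a dict: "time_s": time; "q": joint angles; "qvel": joint speeds; "joint_efforts": joint torques, N m; "eef_pos": TCP position; "orientation": TCP orientation; "ft_force": force on the tool from outside, world axes, zero at the start; "ft_torque": the same for the moment, N m; "opening": finger opening in m; "grasp_force": force on a finger pad.
Only numpy, scipy, OpenCV 4.12 (cv2) and the standard library are available. Lean on these libraries where they do the work, as an engineer would, in place of code of your own. Each camera call takes 0.05 s, during which the arm holds its last target. There are 200 camera calls.

## Task

Take the old filter out of the mower's air filter housing: press the lid's sprung snap tab inward, no harder than it needs so that it does not break, and keep it in while lifting the lid off its catch, then swing the lid right back on its hinge so that it stays open. Lift the filter out by its pull fin and set it down flat, without dropping it, in the steel parts tray. Leave the other things on the bench where they are.

Things in the scene. Friction and masses are not known exactly. Their poses are not given: they have to be found in the camera images.
- housing: open-topped grey plastic air filter housing, 144 (x) x 150 (y) mm, on a plywood board 184 x 224 x 12 mm fixed to the bench. Origin at bench height under its centre; latch side at its -x, z up. Walls 4 mm, rim 78 mm over the bench. Lid hinge axis along y at x = +74, z = 82 mm. The nuts on its slotted ears are slack: pushed along x with 2 N it shifts on the board, and has 0 to 12 mm left towards +x at the start
- lid (a joint): angle of the flat grey lid about its hinge, rad: 0 shut, grows as the latch side goes up and back, stop at 2.0. The shut lid lies from 79 to 90 mm over the bench. Its hinge is stiff: the lid stays wherever it is left, and about 1.5 N at the tab moves it
- tab: sprung snap tab at the middle of the lid's latch side: a grey tongue 44 mm wide (y), 4 mm thick, standing above the rim and ending in a thumb lip that sticks out to -x like a small shelf. Origin at the centre of the lip's rounded edge (radius 3 mm); at rest x = -68, z = 101 mm in the housing's frame; axes as the housing's while the lid is shut, turning with the lid
- tongue (a point): point on the tab, on the outer face of its tongue below the lip, 8 mm to +x of and 10 mm below the lip's edge; the lip is clear of the rim below by 20 mm. Pressed towards the housing's +x, the tab slides in against a spring: 3 N to start it, 2.2 N per mm, stop after 5.5 mm at 15 N. It breaks when loaded with more than 22 N in all, pressed or pried up
- catch_bar (a point): centre of the underside of the fixed bar in the housing's front wall, under which the tab's hook lies, 72 mm over the bench. The hook comes free once the tab has been pressed 4 mm into the lid (12 N, with the housing's slack taken up) and must be kept in while the tab is raised its first 10 mm. Pulling up without pressing does not free it
- filter_grip (a point): centre of the pull fin of the filter in the housing (under the lid at first), 39 mm above the filter's underside, 56 mm over the bench at the start. The fin is a black upright plate 40 mm long (x), 10 mm thick (y), top 16 mm above the point, clear of the frame down to 16 mm below it. The filter is a pleated panel in a black frame, 88 (x) x 118 (y) x 22 mm, 56 to 112 g, z up
- tray: steel parts tray 190 (x) x 160 (y) mm, 28 mm high, walls and floor 3 mm, fixed to the bench. Origin under its centre on the bench top. It stands to the left or to the right of the housing
- valve_cover: bystander: green valve cover, 130 x 86 x 34 mm, with a short black breather pipe; origin under its centre
- cylinder_head: bystander: finned cast-iron cylinder head, 125 x 130 x 42 mm; origin under its centre
- ratchet: bystander: steel ratchet handle lying flat, 220 mm long along its x; origin under its middle
- primer_bulb: bystander: black rubber primer bulb, 38 mm across, 24 mm high; origin under its centre
- socket: bystander: deep steel socket standing on end, 27 mm across, 63 mm high; origin under its centre
- spark_plug: bystander: spark plug lying down, 75 mm long along its x; origin under its hexagon
- screwdriver: bystander: screwdriver lying down, 200 mm long along its x; origin under its middle
- oil_bottle: bystander: grey oil bottle, 68 mm across, 170 mm high; origin under its centre

How it is judged:
By the outcome, as a careful person would: the job done as asked, in the order asked, and still so for the second after the job is handed in, with the robot touching nothing.
It also fails if it takes over 67 s, if anything falls off the work surface, if the arm or the gripper's body presses on something with over 40 N, if the wrist force passes 120 N, or if a joint passes its speed limit or range.

## Working session

There is one attempt and no reset: what is moved stays moved. The work goes in short steps, Python scripts to look and compute and a tool call to move; the robot and the scene stay as the last step left them, time stands still between calls to the robot, and variables do not carry over. Pictures are saved under pics/ and viewed, at most 10 in all, crops included, and the job is handed in when it is done.

Besides the shell and the picture viewer there is one more tool, called after "Call:" as name(argument=value, ...) on one line, values as JSON. carry_out: Moves the arm, as the interface text tells. Its arguments: {"type":"object","properties":{"commands":{"type":"array","items":{"type":"array"}},"squeeze":{"type":"number"}},"required":["commands"]}

```bash
ls; mkdir -p pics
cat > h.py <<'E'
from bench import robot
import numpy as np, cv2
def ray(p,px):
    f=240/np.tan(np.radians(p["vfov"])/2)
    d=np.array([(px[0]-p["cx"])/f,(px[1]-p["cy"])/f,1.0]); T=np.array(p["T"])
    return T[:3,3],T[:3,:3]@d
def atz(p,px,z):
    o,d=ray(p,px); return o+d*(z-o[2])/d[2]
def proj(p,X):
    f=240/np.tan(np.radians(p["vfov"])/2)
    T=np.array(p["T"]); c=T[:3,:3].T@(np.asarray(X)-T[:3,3]); return c[0]/c[2]*f+p["cx"],c[1]/c[2]*f+p["cy"]
E
python3 - <<'E'
from h import *
np.set_printoptions(precision=4,suppress=True)
print(robot.nose_length, robot.state())
for n in("scene","top"):
    p=robot.get_image(n); cv2.imwrite(f"pics/{n}0.png",p["img"])
    print(n,p["vfov"],p["cx"],p["cy"],np.array(p["T"]))
    for q,z in(("housing",.06),("tab",.101),("tongue",.091),("lid",.09),("tray",.0),("valve_cover",.03),("cylinder_head",.04),("ratchet",.01),("primer_bulb",.02),("socket",.06),("spark_plug",.01),("screwdriver",.01),("oil_bottle",.15)):
        try:
            for r in robot.search_frame(p,q)[:2]: print(q,np.round(r["centre"],1),round(r["confidence"],2),atz(p,r["centre"],z))
        except Exception as e: print(q,e)
E
```

```text
pics
0.022 {'time_s': 0.0, 'q': array([-1.2643,  0.0529,  1.4017,  0.    ,  1.6886, -0.0703]), 'qvel': array([-0.0003, -0.0013, -0.0011,  0.0007,  0.0016,  0.0012]), 'joint_efforts': array([  0.0033, -38.1667, -36.0183,   0.0001,   0.0063,   0.    ]), 'eef_pos': array([ 0.1931, -0.4879,  0.2525]), 'orientation': array([[ 0.9298,  0.368 , -0.0004],
       [ 0.368 , -0.9298,  0.0015],
       [ 0.0001, -0.0015, -1.    ]]), 'ft_force': array([ 0.1464, -0.7249,  0.8386]), 'ft_torque': array([-0.0012, -0.0094,  0.0011]), 'grasp_force': 0.0, 'opening': 0.08534457487974415}
scene 48.12519037258305 319.5498636009828 239.25712034024266 [[ 0.6571  0.5725 -0.4905  1.0576]
 [ 0.7538 -0.4966  0.4302 -0.4154]
 [ 0.0027 -0.6524 -0.7579  0.8231]
 [ 0.      0.      0.      1.    ]]
housing [339.  251.9] 0.82 [0.6103 0.0247 0.06  ]
tab [334.3 172.2] 0.71 [0.477  0.1322 0.101 ]
tab [312.  220.1] 0.66 [0.5464 0.0145 0.101 ]
tongue [311.4 219.8] 0.73 [0.538  0.0201 0.091 ]
tongue [400.2 165. ] 0.52 [0.541 0.256 0.091]
tray [155.2 325. ] 0.84 [ 0.4852 -0.3004  0.    ]
valve_cover [398.2 164.5] 0.97 [0.4939
[... 827 characters left out ...]
7  0.101 ]
tongue [293.7 258.1] 0.68 [0.5399 0.0203 0.091 ]
lid [282.9 227.4] 0.85 [0.6007 0.0418 0.09  ]
tray [447.7 281.3] 0.66 [ 0.4928 -0.3123  0.    ]
valve_cover [147.3 286.6] 0.72 [0.4832 0.3239 0.03  ]
cylinder_head [368.6 328.5] 0.42 [ 0.3967 -0.1334  0.04  ]
ratchet [289.  335.2] 0.91 [0.3801 0.0312 0.01  ]
ratchet [369.7 330.1] 0.55 [ 0.39   -0.1399  0.01  ]
primer_bulb [367.7 331.3] 0.57 [ 0.3887 -0.1342  0.02  ]
primer_bulb [288.1 331.3] 0.55 [0.3894 0.0328 0.02  ]
socket [215.7 320.3] 0.65 [0.4164 0.1767 0.06  ]
spark_plug [405.  196.4] 0.77 [ 0.677  -0.2198  0.01  ]
screwdriver [342.8 145.9] 0.83 [ 0.788  -0.0849  0.01  ]
oil_bottle [456.8 172.8] 0.57 [ 0.699  -0.2886  0.15  ]
```

View pics/scene0.png

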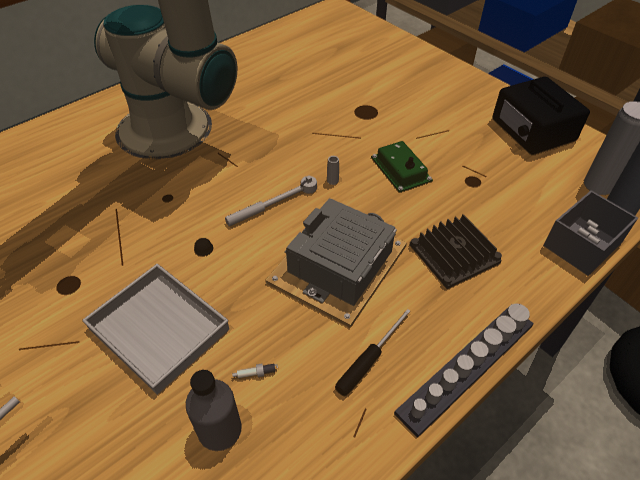

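Run:
```python
import cv2
i=cv2.imread("pics/top0.png"); c=i[140:360,200:500]
cv2.imwrite("pics/topc.png",cv2.resize(c,None,fx=2.66,fy=2.66,interpolation=cv2.INTER_CUBIC))
```

```text
(no output)
```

View pics/topc.png

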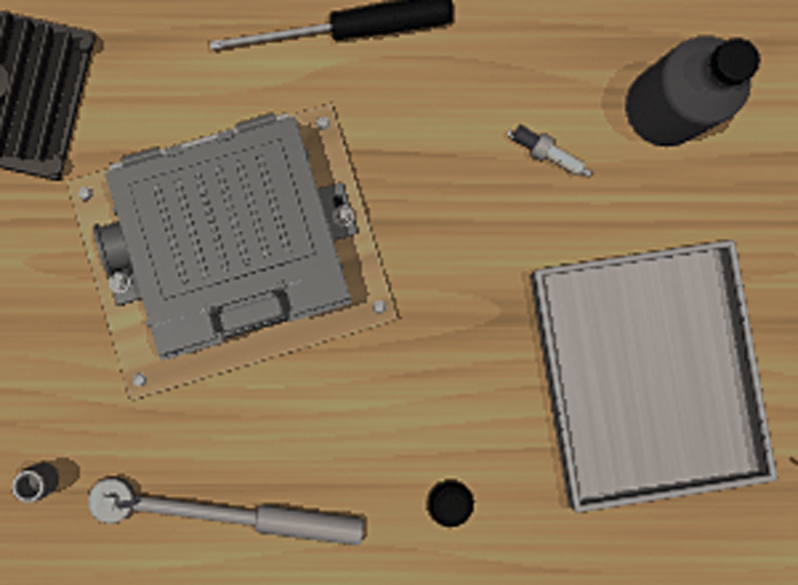

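The scene picture shows the housing at about (340,250), with the tab facing the robot and the tray to its right at (155,325). In the top crop, the lid corners are near (108,172), (296,117), (352,300) and (162,357), and the tab is near (252,312). The tray corners are (532,270), (735,242), (775,478) and (577,510).

Run:
```python
from h import *
from scipy.optimize import least_squares
np.set_printoptions(precision=4,suppress=True)
print([a for a in dir(robot) if a[0]!='_'])
p=robot.get_image("top"); s=robot.get_image("scene")
full=lambda c:[200+c[0]/2.66,140+c[1]/2.66]
def quad(cs,z): 
    P=np.array([atz(p,full(c),z) for c in cs]); 
    for i in range(4): 
        e=P[(i+1)%4]-P[i]; print(P[i],np.linalg.norm(e),np.degrees(np.arctan2(e[1],e[0])))
    print("c",P.mean(0))
print("board");quad([(68,180),(332,102),(400,317),(130,400)],.012)
print("lid");quad([(108,172),(296,117),(352,300),(162,357)],.09)
print("tray");quad([(532,270),(735,242),(775,478),(577,510)],.028)
# tab network repeats + triangulation
for q,z in (("tab",.101),("tongue",.091)):
    rs=[]
    for k in range(3):
        a=robot.get_image("top");b=robot.get_image("scene")
        A=[r["centre"] for r in robot.search_frame(a,q) if abs(r["centre"][0]-293)<12 and abs(r["centre"][1]-256)<12]
        B=[r["centre"] for r in robot.search_frame(b,q) if abs(r["centre"][0]-312)<12 and abs(r["centre"][1]-220)<12]
        if A and B:
            f=lambda X:np.r_[np.array(proj(a,X))-A[0],np.array(proj(b,X))-B[0]]
            r=least_squares(f,[.54,.02,.1]); print(q,A[0],B[0],r.x,r.cost)
c=s["img"][190:310,260:420]; cv2.imwrite("pics/tabc.png",cv2.resize(c,None,fx=5,fy=5,interpolation=cv2.INTER_CUBIC))
```

```text
['IKError', 'get_image', 'nose_length', 'search_frame', 'sign_off', 'state']
board
[0.6509 0.1678 0.012 ] 0.22272556075988986 -73.12094029489454
[ 0.7155 -0.0453  0.012 ] 0.18331478064312018 -162.76357715317545
[ 0.5405 -0.0996  0.012 ] 0.22578454954580582 106.99783124014901
[0.4744 0.1163 0.012 ] 0.18378923422166632 16.28200723233297
c [0.5953 0.0348 0.012 ]
lid
[0.6459 0.1257 0.09  ] 0.14637889176169674 -73.28458004316467
[ 0.688  -0.0145  0.09  ] 0.14370264240226124 -163.17821212097815
[ 0.5504 -0.056   0.09  ] 0.14672612794194176 106.67869966273842
[0.5083 0.0845 0.09  ] 0.143608381982317 16.68333200630963
c [0.5981 0.0349 0.09  ]
tray
[ 0.5773 -0.2037  0.028 ] 0.16559405428951884 -82.1373561705974
[ 0.6    -0.3677  0.028 ] 0.18932253312572805 -171.89103996247334
[ 0.4126 -0.3945  0.028 ] 0.1599125493103945 98.74250244193608
[ 0.3882 -0.2364  0.028 ] 0.19188697925758313 9.808119024376493
c [ 0.4945 -0.3006  0.028 ]
tab [292.4, 256.7] [312.0, 222.6] [0.5415 0.0212 0.0856] 1.1996300674858238
tab [291.9, 255.3] [312.5, 222.0] [0.5436 0.0215 0.0888] 2.195991334749419
tab [294.2, 256.3] [312.4, 219.9] [0.543  0.0189 0.0957] 0.044855999951039165
tongue [290.5, 254.4] [313.3, 222.4] [0.5449 0.0235 0.0874] 3.852594894898279
tongue [291.4, 259.4] [315.0, 220.4] [0.5386 0.0263 0.0853] 0.7666901079023061
```

View pics/tabc.png

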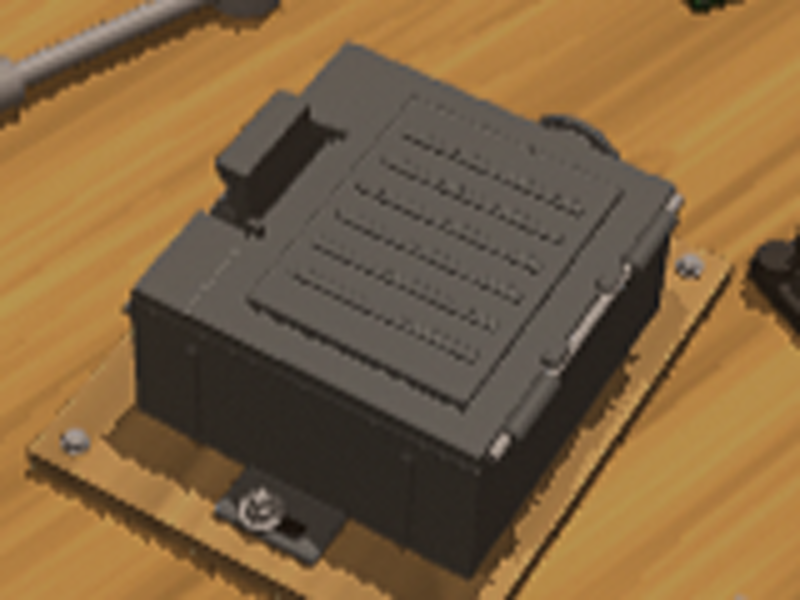

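Call:
carry_out(commands=[[[0,0,5],[1.5,4,0.8],8.5],[[0,0,5],[1.5,4,0.8],8.5],[[0,0,5],[1.5,4,0.8],8.5],[[0,0,5],[1.5,4,0.8],8.5],[[0,0,5],[1.5,4,0.8],8.5],[[0,0,5],[1.5,4,0.8],8.5],[[0,0,5],[1.5,4,0.8],8.5],[[0,0,5],[1.5,4,0.8],8.5]])

```text
time_s: 3.37
eef_pos: [0.3082, -0.1795, 0.3153]
orientation: [[0.473, 0.881, 0.001], [0.881, -0.473, -0.001], [-0.0, 0.001, -1.0]]
ft_force: [0.4, 0.1, 0.2]
opening: 0.0851
grasp_force: 0.0
```

```bash
cat > rec.py <<'E'
from bench import robot
import json
s=robot.state(); print(s["time_s"],s["q"].round(3),s["eef_pos"].round(4),s["ft_force"].round(2))
open("log.txt","a").write(json.dumps([s["q"].tolist(),s["eef_pos"].tolist(),s["orientation"].tolist()])+"\n")
E
python3 rec.py
```

```text
3.3667 [-0.631 -0.441  1.706  0.     1.876 -0.139] [ 0.3082 -0.1795  0.3153] [0.4  0.07 0.2 ]
```

Call:
carry_out(commands=[[[0,0,6],[1.5,4,0.5],8.5],[[0,0,6],[1.5,4,0.5],8.5],[[0,0,6],[1.5,4,0.5],8.5],[[0,0,6],[1.5,4,0.5],8.5],[[0,0,0],[0,0,0],8.5]])

```text
time_s: 3.78
eef_pos: [0.3676, -0.0203, 0.335]
orientation: [[0.061, 0.998, 0.002], [0.998, -0.061, 0.002], [0.002, 0.002, -1.0]]
ft_force: [0.3, -1.1, 0.3]
opening: 0.085
grasp_force: 0.0
```

```bash
python3 rec.py
```

```text
3.7833 [-0.157 -0.402  1.639  0.002  1.903 -0.095] [ 0.3676 -0.0203  0.335 ] [ 0.33 -1.14  0.26]
```

Call:
carry_out(commands=[[[2,-5,0],[0,0,0.5],8.5],[[2,-5,0],[0,0,0.5],8.5],[[2,-5,0],[0,0,0.5],8.5],[[2,-5,0],[0,0,0.5],8.5],[[2,-5,0],[0,0,0.5],8.5]])

```text
time_s: 4.2
eef_pos: [0.3664, -0.0264, 0.3599]
orientation: [[0.031, 0.904, 0.425], [0.979, -0.113, 0.169], [0.201, 0.411, -0.889]]
ft_force: [-0.8, 0.2, 0.2]
opening: 0.0849
grasp_force: 0.0
```

```bash
python3 rec.py
```

```text
4.2 [-0.406 -0.713  1.842  0.33   1.658 -0.24 ] [ 0.3664 -0.0264  0.3599] [-0.82  0.17  0.21]
```

```bash
cat > kin.py <<'E'
import json, numpy as np
from scipy.spatial.transform import Rotation as R
from scipy.optimize import least_squares
data=[([-1.2643,.0529,1.4017,0,1.6886,-.0703],[.1931,-.4879,.2525],[[.9298,.368,-.0004],[.368,-.9298,.0015],[.0001,-.0015,-1]])]+[json.loads(l) for l in open("log.txt")]
E=lambda a,x:R.from_euler(a,x).as_matrix()
def fk(q,p,s4,s6):
    R1=E('z',q[0]);R2=R1@E('y',q[1]);R3=R2@E('y',q[2]);R4=R3@E('z',s4*q[3]);R5=R4@E('y',q[4]);R6=R5@E('z',s6*q[5])
    x=R1@[p[0],p[1],p[2]]+R2@[0,0,p[3]]+R3@[p[4],0,p[5]]+R5@[0,p[7],p[8]]+R4@[0,0,0]
    return x,R6
def fit():
    out=[]
    for s4 in(1,-1):
        for s6 in (1,-1):
            Rt=[fk(q,np.zeros(9),s4,s6)[1].T@np.array(o) for q,_,o in data]
            C=R.from_matrix(np.array(Rt)).mean().as_matrix(); eo=max(np.abs(a-C).max() for a in Rt)
            res=lambda p:np.r_[np.concatenate([fk(q,p,s4,s6)[0]-x for q,x,_ in data]),1e-3*(p-np.array([0,0,.35,.4,0,.4,0,0,.25]))]
            r=least_squares(res,[0,0,.35,.4,0,.4,0,0,.25]); out.append((eo+np.abs(r.fun[:3*len(data)]).max(),eo,r.x,C,s4,s6))
    return min(out,key=lambda o:o[0])
if __name__=="__main__":
    np.set_printoptions(precision=4,suppress=True)
    for v in fit(): print(v)
E
python3 kin.py
```

```text
8.95267342174297e-05
8.273556905617793e-05
[0.0002 0.0368 0.2067 0.3529 0.1065 0.4959 0.     0.0001 0.2583]
[[ 0. -1. -0.]
 [ 1.  0.  0.]
 [-0. -0.  1.]]
1
1
```

```bash
cat > ik.py <<'E'
from kin import *
_,_,P,C,s4,s6=fit()
lo=np.array([-2.9,-.91,.12,-1.06,.26,-2.93]);hi=np.array([2.9,2.17,2.37,4.2,2.73,2.93])
def FK(q):
    x,r=fk(q,P,s4,s6); return x,r@C
def IK(x,o,seed,n=30):
    rng=np.random.default_rng(0);best=None
    def f(q):
        a,b=FK(q); return np.r_[(a-x)*5,R.from_matrix(b.T@o).as_rotvec()]
    for k in range(n):
        q0=np.clip(seed if k==0 else rng.uniform(lo,hi),lo+.01,hi-.01)
        r=least_squares(f,q0,bounds=(lo+.02,hi-.02))
        if r.cost<1e-8 and (best is None or np.abs(r.x-seed).max()<np.abs(best-seed).max()): best=r.x
    return best
yaw=np.radians(16.7); xh=np.array([np.cos(yaw),np.sin(yaw),0]); yh=np.array([-np.sin(yaw),np.cos(yaw),0]); zz=np.array([0,0,1.]); Hc=np.array([.598,.035,0])
H=lambda x,y,z:Hc+xh*x/1000+yh*y/1000+zz*z/1000
def tool(a,roll,dyaw=0):
    # pitch a deg below horizontal along xh, roll 0: tool y along yh; 90: tool y up
    d=np.radians(dyaw);u=np.cos(d)*xh+np.sin(d)*yh;v=np.cross(zz,u)
    t=np.radians(a);z=np.cos(t)*u-np.sin(t)*zz; up=np.cos(t)*zz+np.sin(t)*u
    r=np.radians(roll); y=np.cos(r)*v+np.sin(r)*up
    return np.c_[np.cross(y,z),y,z]
E
python3 - <<'E'
from ik import *
np.set_printoptions(precision=3,suppress=True)
q0=np.array([-.406,-.713,1.842,.33,1.658,-.24])
for a in(0,10,20,30):
  for roll in(90,-90):
    o=tool(a,roll)
    tip=H(-60,0,93)-o[:,2]*0; up=o[:,1]*np.sign(roll)
    x=tip-o[:,2]*.022+up*.015     # lower pad inner face 15mm under the axis
    for back in (0,60):
        print(a,roll,back,x-o[:,2]*back/1000, IK(x-o[:,2]*back/1000,o,q0,12))
E
```

```text
Traceback (most recent call last):
  File "ik.py", line 12, in IK
    r=least_squares(f,q0,bounds=(lo+.02,hi-.02))
ValueError: Initial guess is outside of provided bounds
```

```bash
sed -i 's/lo+.01,hi-.01/lo+.03,hi-.03/' ik.py
python3 - <<'E'
from ik import *
np.set_printoptions(precision=3,suppress=True)
q0=np.array([-.406,-.713,1.842,.33,1.658,-.24])
for a in(0,10,20,30):
  for roll in(90,-90):
    o=tool(a,roll)
    tip=H(-60,0,93)-o[:,2]*0; up=o[:,1]*np.sign(roll)
    x=tip-o[:,2]*.022+up*.015
    for back in (0,60):
        print(a,roll,back,x-o[:,2]*back/1000, IK(x-o[:,2]*back/1000,o,q0,12))
E
```

```text
0 90 0 [0.519 0.011 0.108] [-0.359  0.116  2.331  2.361  1.036 -2.675]
0 90 60 [ 0.462 -0.006  0.108] None
0 -90 0 [0.519 0.011 0.108] [-0.359  0.116  2.331  2.361  1.036  0.467]
0 -90 60 [ 0.462 -0.006  0.108] None
10 90 0 [0.522 0.012 0.112] None
10 90 60 [ 0.466 -0.005  0.122] None
10 -90 0 [0.522 0.012 0.112] None
10 -90 60 [ 0.466 -0.005  0.122] None
20 90 0 [0.526 0.013 0.115] [-0.314 -0.205  2.324  1.775  0.578 -2.045]
20 90 60 [ 0.472 -0.003  0.135] None
20 -90 0 [0.526 0.013 0.115] [-0.314 -0.205  2.324  1.775  0.578  1.096]
20 -90 60 [ 0.472 -0.003  0.135] None
30 90 0 [0.529 0.014 0.117] [-0.273 -0.261  2.257  1.25   0.51  -1.514]
30 90 60 [ 0.48  -0.     0.147] None
30 -90 0 [0.529 0.014 0.117] [-0.273 -0.261  2.257  1.25   0.51   1.628]
30 -90 60 [ 0.48  -0.     0.147] None
```

Run:
```python
from ik import *
np.set_printoptions(precision=2,suppress=True)
q0=np.array([-.3,-.26,2.2,1.3,.6,1.6])
for a in(12,20,26,32):
  for dy in (-30,-15,0,15,30):
    o=tool(a,-90,dy); up=-o[:,1]
    x=H(-60,0,92.5)-o[:,2]*.022+up*.015; out=[]
    for back in (0,15,30):
        q=IK(x-o[:,2]*back/1000,o,q0,5); out.append(None if q is None else q)
    print(a,dy,*out)
```

```text
12 -30 [ 0.15 -0.1   2.35  3.88  0.58 -0.57] None None
12 -15 None None None
12 0 [-0.34 -0.1   2.35  2.09  0.73  0.77] None None
12 15 [-0.49  0.03  2.21  1.74  1.03  0.9 ] [-0.53  0.    2.24  1.71  1.06  0.92] [-0.57 -0.03  2.26  1.68  1.09  0.93]
12 30 [-0.56  0.19  2.03  1.52  1.29  0.94] [-0.6   0.18  2.05  1.5   1.32  0.94] [-0.64  0.16  2.06  1.47  1.35  0.95]
20 -30 None None None
20 -15 None None None
20 0 [-0.31 -0.2   2.32  1.78  0.58  1.09] None None
20 15 [-0.46 -0.06  2.2   1.54  0.92  1.11] [-0.5  -0.1   2.22  1.51  0.95  1.13] [-0.53 -0.14  2.25  1.48  0.99  1.15]
20 30 [-0.53  0.11  2.03  1.38  1.2   1.08] [-0.56  0.08  2.04  1.36  1.23  1.09] [-0.6   0.06  2.05  1.34  1.27  1.09]
26 -30 None None None
26 -15 None None None
26 0 [-0.29 -0.25  2.29  1.47  0.52  1.4 ] [-0.32 -0.31  2.32  1.41  0.55  1.46] None
26 15 [-0.43 -0.11  2.17  1.37  0.87  1.29] [-0.46 -0.15  2.2   1.35  0.9   1.31] [-0.5  -0.2   2.22  1.32  0.94  1.33]
26 30 [-0.5   0.05  2.02  1.26  1.15  1.2 ] [-0.53  0.03  2.03  1.25  1.18  1.21] [-0.56 -0.    2.04  1.23  1.21  1.21]
32 -30 [ 0.11 -0.26  2.24 -1.02  0.33 -1.96] [ 0.12 -0.32  2.27 -0.96  0.36 -2.02] [ 0.13 -0.39  2.29 -0.9   0.4  -2.08]
32 -15 None None None
32 0 [-0.26 -0.26  2.24  1.15  0.51  1.73] [-0.29 -0.33  2.27  1.1   0.55  1.78] [-0.31 -0.39  2.3   1.06  0.58  1.82]
32 15 [-0.39 -0.14  2.14  1.19  0.84  1.48] [-0.42 -0.19  2.16  1.16  0.87  1.5 ] [-0.45 -0.23  2.18  1.14  0.91  1.51]
32 30 [-0.46  0.01  1.99  1.14  1.11  1.32] [-0.49 -0.02  2.    1.12  1.14  1.33] [-0.52 -0.05  2.01  1.11  1.18  1.34]
```

```bash
cat > plan.py <<'E'
from ik import *
np.set_printoptions(precision=2,suppress=True)
def rows(q0,x1,o1,N):
    x0,o0=FK(q0); rv=R.from_matrix(o1@o0.T).as_rotvec(); q=np.array(q0); bad=0;mx=0
    for k in range(1,N+1):
        o=R.from_rotvec(rv*k/N).as_matrix()@o0; x=x0+(x1-x0)*k/N
        qn=IK(x,o,q,1)
        if qn is None: bad=k; break
        mx=max(mx,(np.abs(qn-q)*12/np.array([2.57,2.57,3.01,3.14,3.14,3.14])).max()); q=qn
    print("N",N,"turn/row",np.degrees(rv)/N,"shift/row cm",(x1-x0)*100/N,"bad",bad,"maxspeedfrac",round(mx,2),"q",q); return q
E
python3 - <<'E'
from plan import *
from bench import robot
s=robot.state(); q0=s["q"]
o=tool(16,-90,14); x=H(-60-40,4,93.5)-o[:,2]*.021-o[:,1]*.012
print(x); q=rows(q0,x,o,24)
rows(q,H(-60,4,93.5)-o[:,2]*.021-o[:,1]*.012,o,4)
E
```

```text
[0.49 0.   0.11]
N 24 turn/row [ 4.64  1.63 -3.89] shift/row cm [ 0.5   0.12 -1.04] bad 0 maxspeedfrac 0.32 q [-0.55 -0.12  2.32  1.61  1.02  1.01]
N 4 turn/row [-0.  0. -0.] shift/row cm [0.96 0.29 0.  ] bad 0 maxspeedfrac 0.12 q [-0.46 -0.03  2.23  1.67  0.95  0.99]
```

Call:
carry_out(commands=[[[4.64,1.63,-3.89],[0.5,0.12,-0.9],2.4],[[4.64,1.63,-3.89],[0.5,0.12,-0.9],2.4],[[4.64,1.63,-3.89],[0.5,0.12,-0.9],2.4],[[4.64,1.63,-3.89],[0.5,0.12,-0.9],2.4],[[4.64,1.63,-3.89],[0.5,0.12,-0.9],2.4],[[4.64,1.63,-3.89],[0.5,0.12,-0.9],2.4],[[4.64,1.63,-3.89],[0.5,0.12,-0.9],2.4],[[4.64,1.63,-3.89],[0.5,0.12,-0.9],2.4]])

```text
time_s: 4.87
eef_pos: [0.4066, -0.0172, 0.2868]
orientation: [[0.571, 0.709, 0.414], [0.508, -0.702, 0.5], [0.645, -0.075, -0.761]]
ft_force: [-0.4, -0.7, 1.0]
opening: 0.024
grasp_force: 0.0
```

Call:
carry_out(commands=[[[4.64,1.63,-3.89],[0.5,0.12,-0.9],2.4],[[4.64,1.63,-3.89],[0.5,0.12,-0.9],2.4],[[4.64,1.63,-3.89],[0.5,0.12,-0.9],2.4],[[4.64,1.63,-3.89],[0.5,0.12,-0.9],2.4],[[4.64,1.63,-3.89],[0.5,0.12,-0.9],2.4],[[4.64,1.63,-3.89],[0.5,0.12,-0.9],2.4],[[4.64,1.63,-3.89],[0.5,0.12,-0.9],2.4],[[4.64,1.63,-3.89],[0.5,0.12,-0.9],2.4]])

```text
time_s: 5.53
eef_pos: [0.4465, -0.0077, 0.2146]
orientation: [[0.777, 0.208, 0.594], [-0.299, -0.708, 0.64], [0.553, -0.675, -0.488]]
ft_force: [0.4, 0.5, -0.5]
opening: 0.0239
grasp_force: 0.0
```

Call:
carry_out(commands=[[[4.64,1.63,-3.89],[0.5,0.12,-0.9],2.4],[[4.64,1.63,-3.89],[0.5,0.12,-0.9],2.4],[[4.64,1.63,-3.89],[0.5,0.12,-0.9],2.4],[[4.64,1.63,-3.89],[0.5,0.12,-0.9],2.4],[[4.64,1.63,-3.89],[0.5,0.12,-0.9],2.4],[[4.64,1.63,-3.89],[0.5,0.12,-0.9],2.4],[[4.64,1.63,-3.89],[0.5,0.12,-0.9],2.4],[[4.64,1.63,-3.89],[0.5,0.12,-0.9],2.4]])

```text
time_s: 6.2
eef_pos: [0.4865, 0.0018, 0.1425]
orientation: [[0.506, -0.235, 0.83], [-0.862, -0.133, 0.489], [-0.005, -0.963, -0.27]]
ft_force: [0.4, -0.1, 0.6]
opening: 0.0241
grasp_force: 0.0
```

```bash
python3 rec.py; python3 kin.py | head -3
python3 - <<'E'
from plan import *
from h import *
s=robot.state()
o=tool(16,-90,14); print("orient err",np.degrees(R.from_matrix(o@s["orientation"].T).as_rotvec()))
x=H(-100,4,93.5)-o[:,2]*.021-o[:,1]*.012; print("to pre cm",(x-s["eef_pos"])*100)
p=robot.get_image("scene");c=p["img"][130:280,220:420]; cv2.imwrite("pics/a1.png",cv2.resize(c,None,fx=4,fy=4,interpolation=cv2.INTER_CUBIC))
E
```

```text
6.2 [-0.552 -0.234  2.321  1.556  1.019  1.131] [0.4865 0.0018 0.1425] [ 0.44 -0.06  0.61]
0.0001073351207906244
8.685467963030451e-05
[ 0.0001  0.0369  0.2066  0.3528  0.1064  0.4961  0.     -0.      0.2583]
orient err [-0.4   0.16  0.27]
to pre cm [ 0.01 -0.03 -3.17]
```

View pics/a1.png

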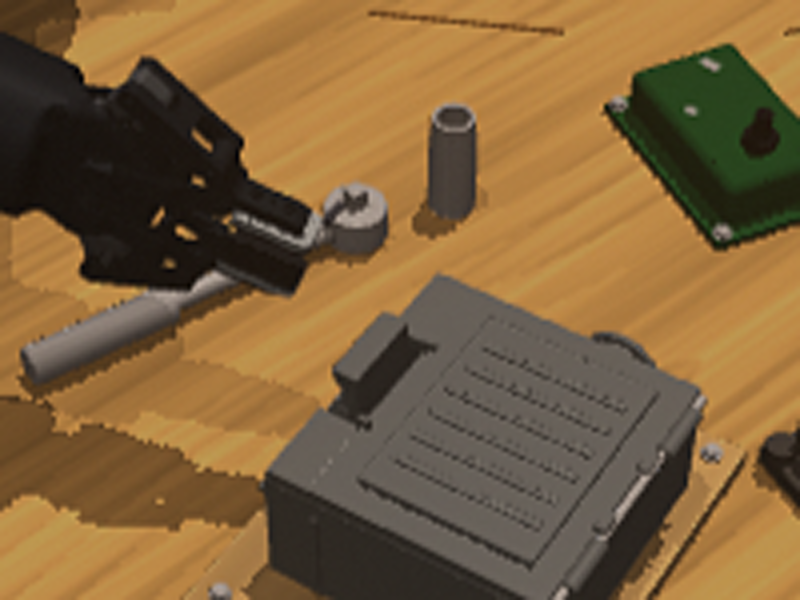

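Run:
```python
from plan import *
from h import *
s=robot.state(); p=robot.get_image("scene"); o=s["orientation"]; t=s["eef_pos"]
f=lambda X:((np.array(proj(p,X))-[220,130])*4).round(0)
print("lip",f(H(-71,-22,101)),f(H(-71,22,101)),"lip top rear",f(H(-57,-22,104)),f(H(-57,22,104)),"lidcorners",f(H(-72,-75,90)),f(H(-72,75,90)),f(H(72,-75,90)),f(H(72,75,90)))
for g,n in((1,"low"),(-1,"up")):
  for th in (12,20,26): print(n,th,[f(t+o@[w,g*th/1000,.021]) for w in(-.011,.011)])
```

```text
lip [319. 370.] [371. 312.] lip top rear [344. 378.] [396. 319.] lidcorners [251. 460.] [428. 260.] [532. 600.] [694. 378.]
low 12 [array([306., 259.]), array([289., 292.])]
low 20 [array([302., 270.]), array([285., 302.])]
low 26 [array([299., 278.]), array([282., 310.])]
up 12 [array([317., 227.]), array([300., 259.])]
up 20 [array([321., 215.]), array([304., 248.])]
up 26 [array([324., 207.]), array([307., 240.])]
```

Call:
carry_out(commands=[[[-0.2,0.1,0.1],[0,-0.01,-1.6],2.4],[[-0.2,0.06,0.17],[0,-0.02,-1.57],2.4],[[0,0,0],[0,0,0],2.4]])

```text
time_s: 6.55
eef_pos: [0.4857, 0.0021, 0.1097]
orientation: [[0.516, -0.236, 0.823], [-0.857, -0.147, 0.495], [0.004, -0.961, -0.278]]
ft_force: [-0.1, 0.6, -0.3]
opening: 0.0243
grasp_force: 0.0
```

Run:
```python
from plan import *
from h import *
np.set_printoptions(precision=4,suppress=True)
p=robot.get_image("scene"); t=robot.get_image("top"); s=robot.state()
fs=lambda c:[260+c[0]/5,190+c[1]/5]; ft=lambda c:[200+c[0]/2.66,140+c[1]/2.66]
S=np.array([atz(p,fs(c),.09) for c in [(133,295),(348,42),(680,190),(483,462)]])
T=np.array([atz(t,ft(c),.09) for c in [(352,300),(162,357),(108,172),(296,117)]])
for P in(S,T):
    print(P[:,:2].tolist()); print("centre",P.mean(0),[np.linalg.norm(P[i]-P[i-1]) for i in range(4)],np.degrees(np.arctan2(*(P[3]-P[0])[1::-1])))
B=np.array([atz(p,fs(c),.012) for c in [(30,452),(735,262)]]); print("board corners scene",B, "top", atz(t,ft((400,317)),.012),atz(t,ft((332,102)),.012))
print("lip scene",atz(p,fs((218,160)),.104),atz(p,fs((278,92)),.104))
o=s["orientation"];e=s["eef_pos"]
tip=e+o@[0,0,.021]; u=np.array(proj(t,tip)); print("tip px top",u)
x,y=u.astype(int); c=t["img"][y-60:y+60,x-80:x+80]; c=cv2.resize(c,None,fx=5,fy=5,interpolation=cv2.INTER_CUBIC)
for w in(-.011,.011):
  for d in (.012,-.012):
    a=(np.array(proj(t,e+o@[w,d,.021]))-[x-80,y-60])*5; cv2.circle(c,tuple(int(v) for v in a),3,(0,0,255),-1)
for X in [H(-71,-22,101),H(-71,22,101),H(-72,-75,90),H(-72,75,90)]:
    a=(np.array(proj(t,X))-[x-80,y-60])*5; cv2.circle(c,tuple(int(v) for v in a),3,(0,255,0),-1)
cv2.imwrite("pics/a2.png",c)
```

```text
[[0.5621174294356819, -0.05826317688173149], [0.5176200852364523, 0.08364094764187474], [0.6545403505137908, 0.12459032438190992], [0.6963438238871273, -0.015059844407856904]]
centre [0.6077 0.0337 0.09  ] [np.float64(0.14100798879596566), np.float64(0.14871716174536095), np.float64(0.14291259741189394), np.float64(0.14577276847575346)] 17.841764280460122
[[0.5504191562564698, -0.05603938399707668], [0.5083081091638201, 0.08451386688526934], [0.6458714472040396, 0.12574122919249656], [0.6879726933445153, -0.014452440517664068]]
centre [0.5981 0.0349 0.09  ] [np.float64(0.14370264240226124), np.float64(0.14672612794194176), np.float64(0.143608381982317), np.float64(0.14637889176169674)] 16.82178787902184
board corners scene [[ 0.5436 -0.0971  0.012 ]
 [ 0.6525  0.1706  0.012 ]] top [ 0.5405 -0.0996  0.012 ] [ 0.7155 -0.0453  0.012 ]
lip scene [ 0.5421 -0.0019  0.104 ] [0.5305 0.037  0.104 ]
tip px top [297.7308 276.4578]
```

View pics/a2.png

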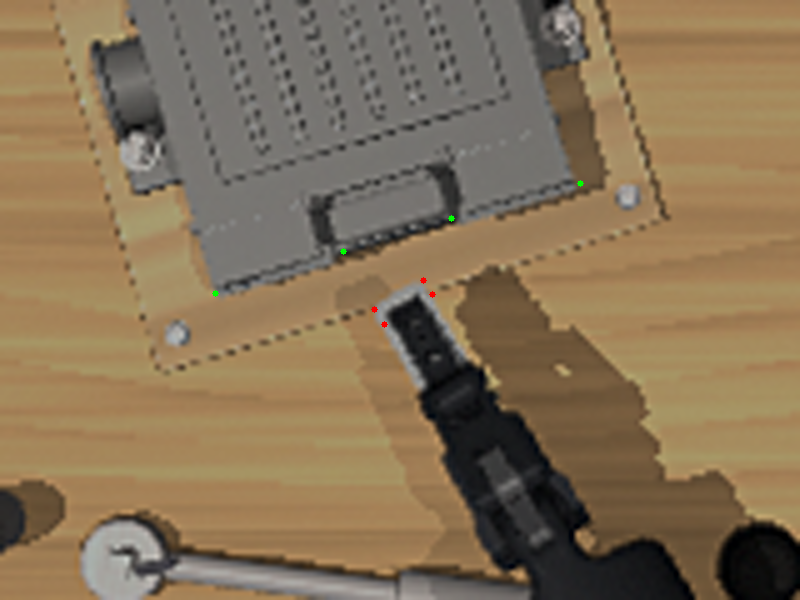

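The top view shows the fingertip at (400,290), about 40 mm in front of the tab, and it matches the robot's own reading. I'll approach on force from here.

Call:
carry_out(commands=[[[0,0,0],[0.96,0.29,0.08],2.4],[[0,0,0],[0.96,0.29,0],2.4],[[0,0,0],[0.67,0.2,0],2.4],[[0,0,0],[0,0,0],2.4]])

```text
time_s: 6.98
eef_pos: [0.5138, 0.0103, 0.1134]
orientation: [[0.516, -0.232, 0.825], [-0.857, -0.147, 0.494], [0.006, -0.962, -0.275]]
ft_force: [0.9, 0.5, -0.4]
opening: 0.0241
grasp_force: 0.0
```

Call:
carry_out(commands=[[[0,0,0],[0.38,0.115,0],2.4],[[0,0,0],[0,0,0],2.4]])

```text
time_s: 7.15
eef_pos: [0.5165, 0.0114, 0.1124]
orientation: [[0.515, -0.234, 0.825], [-0.857, -0.146, 0.494], [0.004, -0.961, -0.276]]
ft_force: [0.2, -0.2, 0.5]
opening: 0.0238
grasp_force: 0.0
```

Call:
carry_out(commands=[[[0,0,0],[0.38,0.115,0],2.4],[[0,0,0],[0,0,0],2.4]])

```text
time_s: 7.32
eef_pos: [0.5202, 0.0123, 0.1122]
orientation: [[0.514, -0.234, 0.825], [-0.858, -0.145, 0.494], [0.004, -0.961, -0.276]]
ft_force: [-0.2, 0.4, -0.1]
opening: 0.0239
grasp_force: 0.0
```

Call:
carry_out(commands=[[[0,0,0],[0.29,0.085,0],2.4],[[0,0,0],[0,0,0],2.4]])

```text
time_s: 7.48
eef_pos: [0.523, 0.013, 0.1123]
orientation: [[0.514, -0.234, 0.825], [-0.858, -0.145, 0.493], [0.004, -0.961, -0.276]]
ft_force: [-0.3, -0.1, 0.6]
opening: 0.0237
grasp_force: 0.0
```

Call:
carry_out(commands=[[[0,0,0],[0,0,-0.08],2.4],[[0,0,0],[0.29,0.085,0],2.4],[[0,0,0],[0,0,0],2.4]])

```text
time_s: 7.73
eef_pos: [0.5257, 0.014, 0.1111]
orientation: [[0.515, -0.235, 0.825], [-0.857, -0.145, 0.494], [0.004, -0.961, -0.276]]
ft_force: [-1.1, -0.9, 0.3]
opening: 0.0239
grasp_force: 0.4
```

Call:
carry_out(commands=[[[0,0,0],[0.29,0.085,0],2.4],[[0,0,0],[0,0,0],2.4]])

```text
time_s: 7.9
eef_pos: [0.5285, 0.0149, 0.1109]
orientation: [[0.515, -0.235, 0.824], [-0.857, -0.145, 0.494], [0.004, -0.961, -0.277]]
ft_force: [-7.7, -1.8, 1.2]
opening: 0.0245
grasp_force: 3.7
```

Run:
```python
from plan import *
from h import *
p=robot.get_image("scene");c=p["img"][180:255,265:365]; c=cv2.resize(c,None,fx=8,fy=8,interpolation=cv2.INTER_CUBIC)
s=robot.state();o=s["orientation"];e=s["eef_pos"]
for w in(-.011,.011):
  for d in (.012,-.012):
    a=(np.array(proj(p,e+o@[w,d,.021]))-[265,180])*8; cv2.circle(c,tuple(int(v) for v in a),3,(0,0,255),-1)
cv2.imwrite("pics/a3.png",c)
```

```text
(no output)
```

View pics/a3.png

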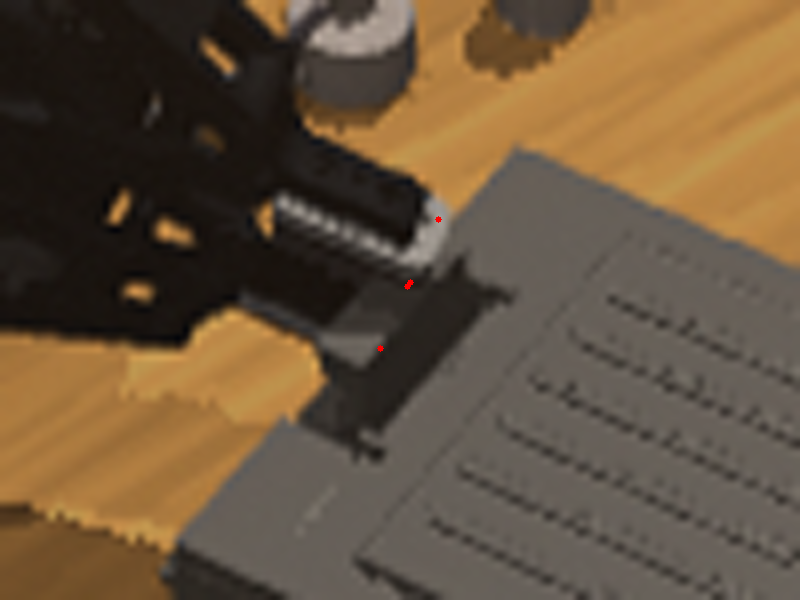

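The scene crop shows the fingers straddling the lip at about (370,330). I read 8 N, which agrees with the tongue being pressed about 2 mm. I'll press a little more.

Call:
carry_out(commands=[[[0,0,0],[0.2,0.06,0],2.4],[[0,0,0],[0,0,0],2.4],[[0,0,0],[0,0,0],2.4]])

```text
time_s: 8.2
eef_pos: [0.5302, 0.0154, 0.1108]
orientation: [[0.514, -0.236, 0.825], [-0.857, -0.145, 0.494], [0.003, -0.961, -0.277]]
ft_force: [-10.8, -3.9, 2.1]
opening: 0.0237
grasp_force: 5.5
```

Call:
carry_out(commands=[[[0,0,0],[0.1,0.03,0],2.4],[[0,0,0],[0,0,0],2.4],[[0,0,0],[0,0,0],2.4]])

```text
time_s: 8.45
eef_pos: [0.531, 0.0157, 0.1108]
orientation: [[0.514, -0.236, 0.825], [-0.858, -0.145, 0.494], [0.003, -0.961, -0.277]]
ft_force: [-12.6, -4.5, 3.8]
opening: 0.0242
grasp_force: 6.4
```

Call:
carry_out(commands=[[[0,0,0],[0,0,0.15],2.4],[[0,0,0],[0,0,0.15],2.4],[[0,0,0],[0,0,0],2.4]])

```text
time_s: 8.7
eef_pos: [0.5307, 0.0156, 0.1129]
orientation: [[0.514, -0.238, 0.824], [-0.858, -0.145, 0.493], [0.003, -0.96, -0.279]]
ft_force: [-9.9, -4.7, -0.3]
opening: 0.024
grasp_force: 5.2
```

Call:
carry_out(commands=[[[0,0,0],[0.11,0.03,0],2.4],[[0,0,0],[0,0,0],2.4],[[0,0,0],[0,0,0],2.4]])

```text
time_s: 8.95
eef_pos: [0.5317, 0.0159, 0.1128]
orientation: [[0.514, -0.238, 0.824], [-0.858, -0.145, 0.493], [0.002, -0.96, -0.278]]
ft_force: [-12.9, -5.2, 0.7]
opening: 0.0243
grasp_force: 6.9
```

Call:
carry_out(commands=[[[0,0,0],[0,0,0.12],2.4],[[0,0,0],[0,0,0],2.4]])

```text
time_s: 9.12
eef_pos: [0.5317, 0.0159, 0.114]
orientation: [[0.514, -0.238, 0.824], [-0.858, -0.145, 0.493], [0.002, -0.96, -0.279]]
ft_force: [-13.2, -4.8, -0.3]
opening: 0.024
grasp_force: 6.7
```

Call:
carry_out(commands=[[[0,0,0],[0,0,0.2],2.4],[[0,0,0],[0,0,0],2.4]])

```text
time_s: 9.28
eef_pos: [0.5317, 0.0159, 0.1161]
orientation: [[0.514, -0.238, 0.824], [-0.858, -0.145, 0.493], [0.003, -0.96, -0.278]]
ft_force: [-11.7, -5.1, -0.2]
opening: 0.0242
grasp_force: 6.6
```

Call:
carry_out(commands=[[[0,0,0],[0,0,0.2],2.4],[[0,0,0],[0,0,0],2.4]])

```text
time_s: 9.45
eef_pos: [0.5317, 0.0159, 0.118]
orientation: [[0.514, -0.238, 0.824], [-0.858, -0.145, 0.493], [0.003, -0.96, -0.279]]
ft_force: [-10.2, -4.1, -1.8]
opening: 0.024
grasp_force: 5.3
```

Call:
carry_out(commands=[[[0,0,0],[0.14,0.04,0],2.4],[[0,0,0],[0,0,0],2.4]])

```text
time_s: 9.62
eef_pos: [0.533, 0.0164, 0.1178]
orientation: [[0.514, -0.238, 0.824], [-0.858, -0.145, 0.493], [0.002, -0.96, -0.279]]
ft_force: [-15.7, -6.2, 1.7]
opening: 0.0242
grasp_force: 8.4
```

Call:
carry_out(commands=[[[0,0,0],[0.03,0.01,0.15],2.4],[[0,0,0],[0,0,0],2.4]])

```text
time_s: 9.78
eef_pos: [0.5333, 0.0164, 0.1194]
orientation: [[0.514, -0.238, 0.824], [-0.858, -0.145, 0.493], [0.002, -0.96, -0.279]]
ft_force: [-15.5, -7.8, 1.4]
opening: 0.0243
grasp_force: 8.7
```

Call:
carry_out(commands=[[[0,0,0],[0.03,0.01,0.15],2.4],[[0,0,0],[0,0,0],2.4]])

```text
time_s: 9.95
eef_pos: [0.5335, 0.0165, 0.1208]
orientation: [[0.514, -0.238, 0.824], [-0.858, -0.145, 0.493], [0.002, -0.96, -0.279]]
ft_force: [-16.3, -7.6, 1.7]
opening: 0.024
grasp_force: 9.3
```

Call:
carry_out(commands=[[[0,0,0],[-0.05,-0.015,0],2.4],[[0,0,0],[0,0,0],2.4]])

```text
time_s: 10.12
eef_pos: [0.5331, 0.0164, 0.1209]
orientation: [[0.514, -0.238, 0.824], [-0.858, -0.145, 0.493], [0.002, -0.96, -0.278]]
ft_force: [-13.6, -5.3, 0.9]
opening: 0.0239
grasp_force: 7.3
```

Run:
```python
from plan import *
from h import *
p=robot.get_image("scene");c=p["img"][170:275,265:405]; c=cv2.resize(c,None,fx=5.7,fy=5.7,interpolation=cv2.INTER_CUBIC)
s=robot.state();o=s["orientation"];e=s["eef_pos"]; print(s["ft_force"]@xh,s["ft_force"])
c=cv2.convertScaleAbs(c,alpha=1.8,beta=20); cv2.imwrite("pics/a4.png",c)
```

```text
-13.88583072696893 [-12.84  -5.51   0.07]
```

View pics/a4.png

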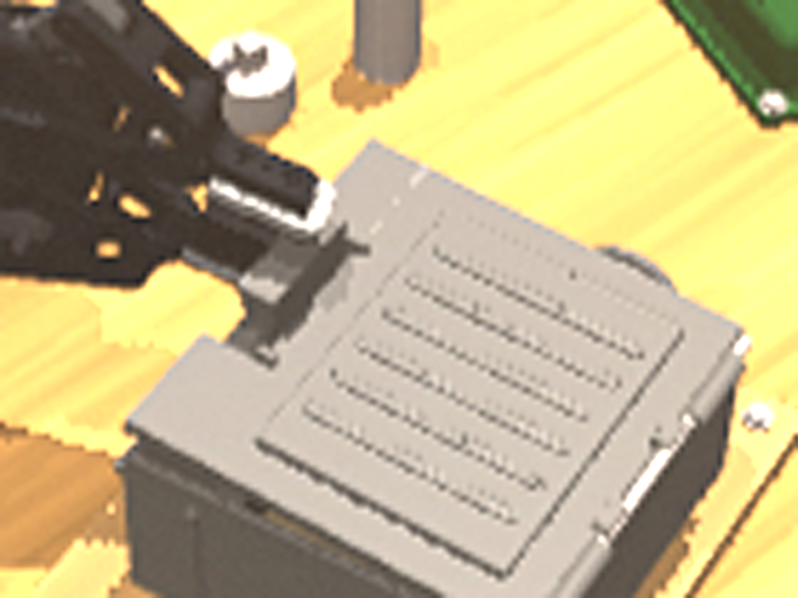

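The lid is rising: there is a gap along its near side at (280,510), and the lip sits between the fingers at (290,270). I'll keep the press on and go on lifting.

Call:
carry_out(commands=[[[0,0,0],[0.02,0.005,0.2],2.4],[[0,0,0],[0.01,0.005,0.15],2.4],[[0,0,0],[0,0,0],2.4]])

```text
time_s: 10.42
eef_pos: [0.5336, 0.0165, 0.1248]
orientation: [[0.514, -0.237, 0.824], [-0.858, -0.145, 0.493], [0.003, -0.961, -0.278]]
ft_force: [-13.6, -5.2, 1.6]
opening: 0.0241
grasp_force: 7.2
```

Call:
carry_out(commands=[[[0,0,0],[0.02,0.005,0.2],2.4],[[0,0,0],[0.01,0.005,0.15],2.4],[[0,0,0],[0,0,0],2.4]])

```text
time_s: 10.67
eef_pos: [0.534, 0.0166, 0.1286]
orientation: [[0.514, -0.237, 0.824], [-0.858, -0.145, 0.493], [0.003, -0.961, -0.278]]
ft_force: [-13.6, -4.6, 0.9]
opening: 0.0238
grasp_force: 6.9
```

Call:
carry_out(commands=[[[0,0,0],[0.04,0.01,0.25],2.4],[[0,0,0],[0.04,0.01,0.25],2.4],[[0,0,0],[0,0,0],2.4]])

```text
time_s: 10.92
eef_pos: [0.535, 0.0168, 0.1339]
orientation: [[0.515, -0.236, 0.824], [-0.857, -0.145, 0.494], [0.003, -0.961, -0.277]]
ft_force: [-12.2, -4.0, 3.0]
opening: 0.0242
grasp_force: 6.6
```

Call:
carry_out(commands=[[[0,0,0],[-0.24,-0.07,0.1],2.4],[[0,0,0],[-0.2,-0.06,0.1],2.4],[[0,0,0],[0.1,0.03,0.3],2.4],[[0,0,0],[0.1,0.03,0.3],2.4],[[0,0,0],[0,0,0],2.4]])

```text
time_s: 11.33
eef_pos: [0.5333, 0.0162, 0.1431]
orientation: [[0.515, -0.234, 0.825], [-0.857, -0.145, 0.494], [0.004, -0.961, -0.275]]
ft_force: [-4.3, 0.1, -0.3]
opening: 0.0242
grasp_force: 2.5
```

Call:
carry_out(commands=[[[0,0,0],[0.2,0.06,0.63],2.4],[[0,0,0],[0.22,0.07,0.63],2.4],[[0,0,0],[0.28,0.09,0.6],2.4],[[0,0,0],[0.29,0.09,0.6],2.4],[[0,0,0],[0,0,0],2.4]])

```text
time_s: 11.75
eef_pos: [0.5438, 0.0194, 0.169]
orientation: [[0.515, -0.232, 0.825], [-0.857, -0.146, 0.494], [0.006, -0.962, -0.274]]
ft_force: [-3.4, 0.6, 2.4]
opening: 0.0243
grasp_force: 2.3
```

Call:
carry_out(commands=[[[0,0,0],[0.34,0.1,0.56],2.4],[[0,0,0],[0.36,0.11,0.56],2.4],[[0,0,0],[0.36,0.11,0.56],2.4],[[0,0,0],[0,0,0],2.4]])

```text
time_s: 12.08
eef_pos: [0.5543, 0.0226, 0.1855]
orientation: [[0.515, -0.232, 0.825], [-0.857, -0.146, 0.494], [0.005, -0.962, -0.274]]
ft_force: [-3.5, -0.0, 3.3]
opening: 0.0244
grasp_force: 2.4
```

```bash
python3 rec.py
python3 - <<'E'
from plan import *
from h import *
p=robot.get_image("scene");c=p["img"][120:285,220:440]; c=cv2.resize(c,None,fx=3.6,fy=3.6,interpolation=cv2.INTER_CUBIC)
cv2.imwrite("pics/a5.png",cv2.convertScaleAbs(c,alpha=1.5,beta=15))
E
```

```text
12.0833 [-0.402 -0.157  2.146  1.545  0.892  1.247] [0.5543 0.0226 0.1855] [-3.55 -0.05  3.34]
```

View pics/a5.png

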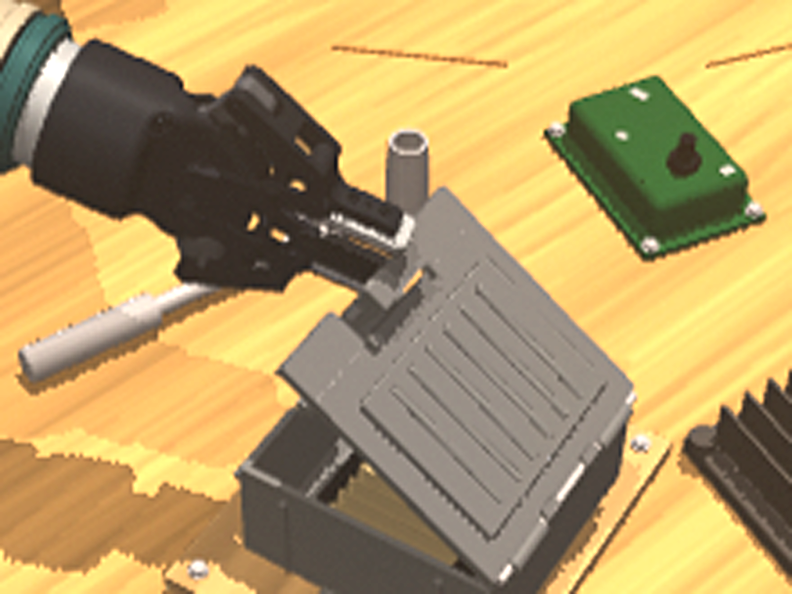

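The lid stands at about 33° and stays there; the lip is at (390,290) between the fingers. Next I plan to withdraw and come in under the lid edge, beside the tab.

Run:
```python
from plan import *
from bench import robot
s=robot.state();q=s["q"];o=s["orientation"];e=s["eef_pos"]
up=-o[:,1]; loc=lambda X:((X-Hc)@xh*1000,(X-Hc)@yh*1000,X[2]*1000)
print("tip low inner now",np.array(loc(e+o@[0,.012,.021])))
W=[e-xh*.045+np.r_[0,0,.003]]
W.append(H(-100,-42,112)-o[:,2]*.022)
W.append(H(-28,-42,112)-o[:,2]*.022)
for th in (.5,.8,1.1,1.4,1.7,1.93):
    r=110; c,sn=np.cos(th),np.sin(th)
    W.append(H(74-r*c-3*sn,-42,82+r*sn-3*c)-up*.012-o[:,2]*.022)
x=e
for w in W:
    q=IK(w,o,q,4); print(w,"d cm",(w-x)*100,q); x=w
    if q is None: break
```

```text
tip low inner now [-29.31   4.82 167.61]
[0.51 0.01 0.19] d cm [-4.31 -1.29  0.3 ] [-0.49 -0.29  2.25  1.49  0.98  1.28]
[ 0.5  -0.04  0.12] d cm [-1.48 -5.45 -6.99] [-0.66 -0.05  2.23  1.54  1.11  1.02]
[ 0.57 -0.02  0.12] d cm [6.9  2.07 0.  ] [-0.5   0.09  2.08  1.63  0.98  1.02]
[ 0.57 -0.02  0.13] d cm [ 0.11 -0.06  0.86] [-0.5   0.07  2.08  1.61  0.98  1.05]
[ 0.58 -0.02  0.15] d cm [1.84 0.55 2.67] [-0.47  0.05  2.03  1.58  0.95  1.13]
[ 0.61 -0.01  0.17] d cm [2.51 0.75 1.99] [-0.43  0.06  1.97  1.57  0.91  1.2 ]
[ 0.64 -0.    0.18] d cm [2.96 0.89 1.12] [-0.38  0.1   1.89  1.56  0.87  1.24]
[0.67 0.01 0.19] d cm [3.15 0.94 0.16] [-0.34  0.17  1.81  1.57  0.83  1.25]
[0.69 0.01 0.18] d cm [ 2.36  0.71 -0.54] [-0.31  0.24  1.75  1.58  0.8   1.25]
```

Call:
carry_out(commands=[[[0,0,0],[-1.1,-0.33,0.1],2.4],[[0,0,0],[-1.6,-0.48,0.1],2.4],[[0,0,0],[-1.6,-0.48,0.1],2.4],[[0,0,0],[-0.37,-1.36,-1.75],0],[[0,0,0],[-0.37,-1.36,-1.75],0],[[0,0,0],[-0.37,-1.36,-1.75],0],[[0,0,0],[-0.37,-1.36,-1.75],0],[[0,0,0],[0,0,0],0]])

```text
time_s: 12.8
eef_pos: [0.4946, -0.046, 0.1134]
orientation: [[0.512, -0.24, 0.825], [-0.859, -0.142, 0.492], [-0.001, -0.96, -0.279]]
ft_force: [-0.9, 0.6, -0.5]
opening: -0.0001
grasp_force: 0.0
```

Call:
carry_out(commands=[[[0,0,0],[1.7,0.52,0],0],[[0,0,0],[1.7,0.52,0],0],[[0,0,0],[1.7,0.52,0],0],[[0,0,0],[1.7,0.52,0],0],[[0,0,0],[0,0,0],0]])

```text
time_s: 13.22
eef_pos: [0.5659, -0.023, 0.1184]
orientation: [[0.516, -0.232, 0.825], [-0.857, -0.146, 0.495], [0.005, -0.962, -0.274]]
ft_force: [0.7, -0.4, 0.7]
opening: -0.0004
grasp_force: 0.0
```

Call:
carry_out(commands=[[[0,0,0],[0.1,0,0.8],0],[[0,0,0],[0.6,0.18,0.9],0],[[0,0,0],[0.6,0.18,0.9],0],[[0,0,0],[0.64,0.19,0.87],0],[[0,0,0],[0,0,0],0]])

```text
time_s: 13.63
eef_pos: [0.5839, -0.0181, 0.1538]
orientation: [[0.515, -0.232, 0.825], [-0.857, -0.146, 0.494], [0.006, -0.962, -0.274]]
ft_force: [-0.3, -0.7, 0.4]
opening: 0.0004
grasp_force: 0.0
```

Call:
carry_out(commands=[[[0,0,0],[0.84,0.25,0.66],0],[[0,0,0],[0.84,0.25,0.66],0],[[0,0,0],[0.84,0.25,0.66],0],[[0,0,0],[1,0.3,0.37],0],[[0,0,0],[1,0.3,0.37],0],[[0,0,0],[1,0.3,0.37],0],[[0,0,0],[0,0,0],0]])

```text
time_s: 14.22
eef_pos: [0.6402, -0.0016, 0.1843]
orientation: [[0.515, -0.232, 0.825], [-0.857, -0.146, 0.494], [0.006, -0.962, -0.274]]
ft_force: [0.1, 0.7, -0.4]
opening: 0.0001
grasp_force: 0.0
```

Call:
carry_out(commands=[[[0,0,0],[1.05,0.31,0.05],0],[[0,0,0],[1.05,0.31,0.05],0],[[0,0,0],[1.05,0.31,0.05],0],[[0,0,0],[0.7,0.21,-0.15],0],[[0,0,0],[0,0,0],0]])

```text
time_s: 14.63
eef_pos: [0.6776, 0.0097, 0.1825]
orientation: [[0.515, -0.234, 0.825], [-0.857, -0.145, 0.494], [0.004, -0.961, -0.276]]
ft_force: [-0.8, 0.4, -0.0]
opening: -0.0003
grasp_force: 0.0
```

```bash
python3 rec.py
python3 - <<'E'
from plan import *
from h import *
s=robot.state();X=s["eef_pos"]+s["orientation"]@[0,0,.022];d=X-Hc;print("tip H",d@xh,d@yh,X[2], "ang", np.degrees(np.arctan2(X[2]-.082,-(d@xh-.074))))
p=robot.get_image("scene");c=p["img"][90:285,220:480]; c=cv2.resize(c,None,fx=3,fy=3,interpolation=cv2.INTER_CUBIC)
cv2.imwrite("pics/a6.png",cv2.convertScaleAbs(c,alpha=1.5,beta=15))
E
```

```text
14.6333 [-0.326  0.194  1.796  1.573  0.821  1.25 ] [0.6776 0.0097 0.1825] [-0.8   0.36 -0.01]
tip H 0.089505764578864 -0.04192394172030613 0.17648013748483302 ang 99.32010783333278
```

View pics/a6.png

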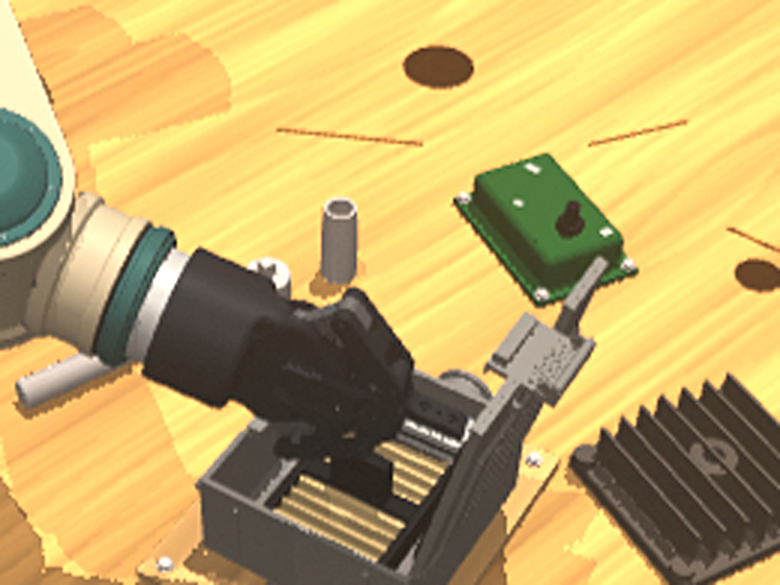

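The lid is past upright at about 100°, and the filter and fin are in view at (370,480). I'll push it further back.

Call:
carry_out(commands=[[[0,0,0],[0.77,0.23,-0.15],0],[[0,0,0],[0.77,0.23,-0.2],0],[[0,0,0],[0,0,0],0]])

```text
time_s: 14.93
eef_pos: [0.6931, 0.0141, 0.1787]
orientation: [[0.514, -0.235, 0.825], [-0.858, -0.145, 0.494], [0.004, -0.961, -0.276]]
ft_force: [0.6, 0.1, 0.2]
opening: 0.0001
grasp_force: 0.0
```

Call:
carry_out(commands=[[[0,0,0],[0.48,0.14,-0.15],0],[[0,0,0],[0,0,0],0]])

```text
time_s: 15.1
eef_pos: [0.6976, 0.0155, 0.1773]
orientation: [[0.515, -0.235, 0.825], [-0.857, -0.145, 0.494], [0.004, -0.961, -0.276]]
ft_force: [0.1, -0.3, -0.8]
opening: 0.0002
grasp_force: 0.0
```

Call:
carry_out(commands=[[[0,0,0],[0.38,0.11,-0.15],0],[[0,0,0],[0,0,0],0]])

```text
time_s: 15.27
eef_pos: [0.7005, 0.0163, 0.1759]
orientation: [[0.515, -0.235, 0.824], [-0.857, -0.145, 0.495], [0.003, -0.961, -0.276]]
ft_force: [-21.4, -5.6, 6.4]
opening: 0.0
grasp_force: 11.1
```

```bash
python3 rec.py
python3 - <<'E'
from plan import *
from bench import robot
q=robot.state()["q"];e,o=FK(q)
q=rows(q,e-xh*.06+np.r_[0,0,.06],o,4)
dn=np.array([0,0,-1.])
for sg in (1,-1):
    y=sg*yh; O=np.c_[np.cross(y,dn),y,dn]
    for T in ([.5,-.1,.33],[.45,-.12,.33]): rows(q,np.array(T),O,24)
E
```

```text
15.2667 [-0.298  0.258  1.736  1.588  0.797  1.245] [0.7005 0.0163 0.1759] [-21.45  -5.61   6.44]
N 4 turn/row [0. 0. 0.] shift/row cm [-1.44 -0.43  1.5 ] bad 0 maxspeedfrac 0.28 q [-0.37  0.02  1.86  1.46  0.87  1.39]
N 24 turn/row [ 1.27  3.25 -3.66] shift/row cm [-0.6  -0.41  0.39] bad 9 maxspeedfrac 0.74 q [-0.27 -0.27  1.88  0.55  0.74  2.78]
N 24 turn/row [ 1.27  3.25 -3.66] shift/row cm [-0.8  -0.5   0.39] bad 9 maxspeedfrac 0.72 q [-0.3  -0.32  1.92  0.57  0.76  2.76]
N 24 turn/row [-3.06  1.19  2.67] shift/row cm [-0.6  -0.41  0.39] bad 0 maxspeedfrac 0.36 q [-0.27  0.01  1.3   0.    1.84  1.01]
N 24 turn/row [-3.06  1.19  2.67] shift/row cm [-0.8  -0.5   0.39] bad 0 maxspeedfrac 0.36 q [-0.34 -0.12  1.42  0.    1.84  0.94]
```

Call:
carry_out(commands=[[[0,0,0],[-1.4,-0.4,0.7],0],[[0,0,0],[-1.4,-0.4,1.5],0],[[0,0,0],[-1.5,-0.5,2],0],[[0,0,0],[-1.5,-0.5,2],0]])

```text
time_s: 15.6
eef_pos: [0.6422, -0.0017, 0.238]
orientation: [[0.514, -0.236, 0.824], [-0.858, -0.145, 0.494], [0.003, -0.961, -0.277]]
ft_force: [0.4, -0.7, 0.4]
opening: 0.0001
grasp_force: 0.0
```

Call:
carry_out(commands=[[[-3.06,1.19,2.67],[-0.8,-0.5,0.39],0],[[-3.06,1.19,2.67],[-0.8,-0.5,0.39],0],[[-3.06,1.19,2.67],[-0.8,-0.5,0.39],0],[[-3.06,1.19,2.67],[-0.8,-0.5,0.39],0],[[-3.06,1.19,2.67],[-0.8,-0.5,0.39],0],[[-3.06,1.19,2.67],[-0.8,-0.5,0.39],0],[[-3.06,1.19,2.67],[-0.8,-0.5,0.39],0],[[-3.06,1.19,2.67],[-0.8,-0.5,0.39],0]])

```text
time_s: 16.27
eef_pos: [0.5786, -0.0421, 0.2696]
orientation: [[0.805, -0.235, 0.544], [-0.557, -0.615, 0.558], [0.204, -0.752, -0.627]]
ft_force: [1.4, -0.5, -0.4]
opening: 0.0002
grasp_force: 0.0
```

Call:
carry_out(commands=[[[-3.06,1.19,2.67],[-0.8,-0.5,0.39],0],[[-3.06,1.19,2.67],[-0.8,-0.5,0.39],0],[[-3.06,1.19,2.67],[-0.8,-0.5,0.39],0],[[-3.06,1.19,2.67],[-0.8,-0.5,0.39],0],[[-3.06,1.19,2.67],[-0.8,-0.5,0.39],0],[[-3.06,1.19,2.67],[-0.8,-0.5,0.39],0],[[-3.06,1.19,2.67],[-0.8,-0.5,0.39],0],[[-3.06,1.19,2.67],[-0.8,-0.5,0.39],0]])

```text
time_s: 16.93
eef_pos: [0.5147, -0.082, 0.3009]
orientation: [[0.971, -0.038, 0.235], [-0.126, -0.92, 0.372], [0.202, -0.391, -0.898]]
ft_force: [-0.1, -0.3, -0.5]
opening: 0.0001
grasp_force: 0.0
```

Call:
carry_out(commands=[[[-3.06,1.19,2.67],[-0.8,-0.5,0.39],4.5],[[-3.06,1.19,2.67],[-0.8,-0.5,0.39],4.5],[[-3.06,1.19,2.67],[-0.8,-0.5,0.39],4.5],[[-3.06,1.19,2.67],[-0.8,-0.5,0.39],4.5],[[-3.06,1.19,2.67],[-0.8,-0.5,0.39],4.5],[[-3.06,1.19,2.67],[-0.8,-0.5,0.39],4.5],[[-3.06,1.19,2.67],[-0.8,-0.5,0.39],4.5],[[-3.06,1.19,2.67],[-0.8,-0.5,0.39],4.5]])

```text
time_s: 17.6
eef_pos: [0.4507, -0.1219, 0.3321]
orientation: [[0.957, 0.289, 0.001], [0.289, -0.957, -0.0], [0.001, 0.0, -1.0]]
ft_force: [-0.7, 0.2, -0.8]
opening: 0.0447
grasp_force: 0.0
```

```bash
python3 rec.py
python3 - <<'E'
from plan import *
from h import *
np.set_printoptions(precision=4,suppress=True)
for n in("scene","top"):
  for k in range(2):
    p=robot.get_image(n)
    for q,z in (("filter_grip",.056),("housing",.06),("lid",.15)):
        for r in robot.search_frame(p,q)[:2]: print(n,q,np.round(r["centre"],1),round(r["confidence"],2),atz(p,r["centre"],z))
  if n=="top":
    a=p["img"][150:300,220:350]; a=cv2.resize(a,None,fx=4,fy=4,interpolation=cv2.INTER_CUBIC)
    cv2.imwrite("pics/a7.png",cv2.convertScaleAbs(a,alpha=1.8,beta=20))
    c,_=cv2.projectPoints(np.zeros((1,3)),np.zeros(3),np.zeros(3),np.eye(3),None) if 0 else (0,0)
E
```

```text
17.6 [-0.343 -0.117  1.411  0.     1.847  0.935] [ 0.4507 -0.1219  0.3321] [-0.66  0.23 -0.8 ]
scene filter_grip [341.3 253.7] 0.67 [0.6139 0.0273 0.056 ]
scene filter_grip [401.5 166.6] 0.45 [0.5216 0.2864 0.056 ]
scene lid [402.  233.5] 0.67 [0.7026 0.079  0.15  ]
scene lid [211.3 413.3] 0.24 [ 0.754  -0.3337  0.15  ]
scene filter_grip [343.3 253.4] 0.78 [0.6158 0.0306 0.056 ]
scene filter_grip [333.8 171.7] 0.58 [0.439  0.1665 0.056 ]
scene housing [353.3 234.1] 0.71 [0.5959 0.0744 0.06  ]
scene housing [202.  248.8] 0.23 [ 0.4393 -0.1611  0.06  ]
scene lid [403.5 230.6] 0.96 [0.6998 0.0856 0.15  ]
scene lid [350.4 230.6] 0.74 [0.6415 0.0184 0.15  ]
top filter_grip [285.2 229. ] 0.92 [0.6008 0.0384 0.056 ]
top filter_grip [405.6 194.9] 0.51 [ 0.6724 -0.2111  0.056 ]
top housing [271.1 192.2] 0.56 [0.6763 0.0675 0.06  ]
top housing [289.1 333.6] 0.27 [0.3894 0.0297 0.06  ]
top lid [266.  167.4] 0.88 [0.7074 0.0714 0.15  ]
top lid [288.2 331.5] 0.3 [0.4039 0.0289 0.15  ]
top filter_grip [284.9 231.1] 0.93 [0.5965 0.039  0.056 ]
top housing [273.1 187.5] 0.79 [0.6861 0.0635 0.06  ]
top lid [266.  168.6] 0.67 [0.7052 0.0714 0.15  ]
top lid [273.2 190. ] 0.52 [0.6647 0.0577 0.15  ]
```

View pics/a7.png

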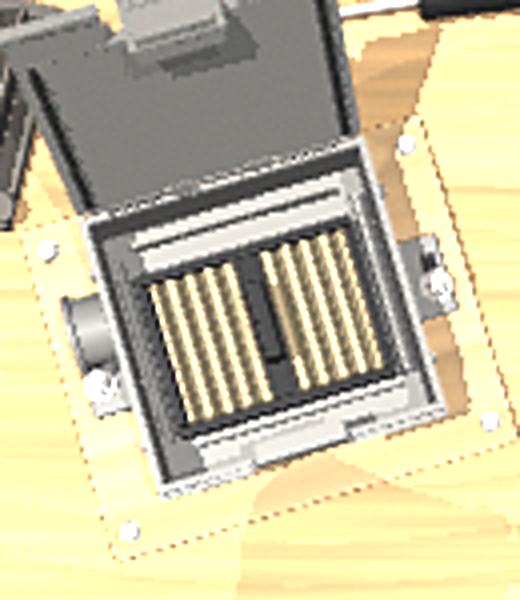

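The top view shows the filter with its fin, a dark plate at about (264,310) in the crop, and the rim corners at (90,220), (365,140), (440,410) and (165,495). The lid is folded back.

Run:
```python
from plan import *
from h import *
np.set_printoptions(precision=4,suppress=True)
p=robot.get_image("top"); s=robot.get_image("scene")
f=lambda c:[220+c[0]/4,150+c[1]/4]
C=np.array([atz(p,f(c),.078) for c in [(90,220),(365,140),(440,410),(165,495)]]); print("rim",C.mean(0),C)
print("fin ends top",atz(p,f((250,265)),.072),atz(p,f((278,355)),.072))
# frame of filter: dark outer corners approx at top z of frame .039
F=np.array([atz(p,f(c),.039) for c in [(140,278),(345,222),(395,375),(190,432)]]); print("filter",F.mean(0),[np.linalg.norm(F[i]-F[i-1]) for i in range(4)])
ts=[];ss=[]
for k in range(4):
    a=robot.get_image("top");b=robot.get_image("scene")
    r=[x["centre"] for x in robot.search_frame(a,"filter_grip") if x["confidence"]>.6]; ts+=r[:1]
    r=[x["centre"] for x in robot.search_frame(b,"filter_grip") if x["confidence"]>.6]; ss+=r[:1]
print(np.round(ts,1).tolist(),np.round(ss,1).tolist())
T=np.median(ts,0);S=np.median(ss,0)
for z in(.05,.056,.064,.072): print(z,atz(p,T,z),atz(s,S,z))
r=least_squares(lambda X:np.r_[np.array(proj(p,X))-T,np.array(proj(s,X))-S],[.6,.03,.06]);print(r.x,r.fun)
# dark fin segmentation in scene: print darkness blob near S
g=cv2.cvtColor(s["img"],cv2.COLOR_BGR2GRAY)[225:285,315:375]
m=(g<22).astype(np.uint8); n,l,st,ce=cv2.connectedComponentsWithStats(m)
print([(st[i].tolist(),(ce[i]+[315,225]).round(1).tolist()) for i in range(1,n) if st[i][4]>20])
```

```text
rim [0.599  0.0354 0.078 ] [[ 0.647   0.1235  0.078 ]
 [ 0.6882 -0.0146  0.078 ]
 [ 0.5516 -0.0521  0.078 ]
 [ 0.5093  0.0849  0.078 ]]
fin ends top [0.6252 0.0434 0.072 ] [0.5796 0.0291 0.072 ]
filter [0.597  0.0354 0.039 ] [np.float64(0.08460062759868346), np.float64(0.11098373394548774), np.float64(0.08452786796023365), np.float64(0.11051957332315254)]
[[285.7, 227.8], [285.2, 229.7], [287.4, 227.1]] [[342.5, 252.6], [344.3, 253.3], [342.1, 250.5], [342.8, 252.3]]
0.05 [0.6039 0.0376 0.05  ] [0.6099 0.0347 0.05  ]
0.056 [0.6033 0.0374 0.056 ] [0.6133 0.0312 0.056 ]
0.064 [0.6025 0.0372 0.064 ] [0.618  0.0265 0.064 ]
0.072 [0.6017 0.0369 0.072 ] [0.6226 0.0219 0.072 ]
[0.6052 0.0385 0.0425] [-0.2917 -0.2372 -0.3383  0.0297]
[([9, 14, 33, 25, 279], [340.3, 249.5]), ([34, 18, 26, 36, 134], [362.1, 261.5]), ([45, 37, 15, 15, 31], [367.0, 268.9])]
```

Call:
carry_out(commands=[[[0,0,0],[2.54,2.63,-1.2],6],[[0,0,0],[2.54,2.63,-1.2],6],[[0,0,0],[2.54,2.63,-1.2],6],[[0,0,0],[2.54,2.63,-1.2],6],[[0,0,0],[2.54,2.63,-1.2],6],[[0,0,0],[2.54,2.63,-1.2],6],[[0,0,0],[0,0,0],6]])

```text
time_s: 19.88
eef_pos: [0.6048, 0.0406, 0.2533]
orientation: [[0.957, 0.291, -0.006], [0.291, -0.957, 0.004], [-0.005, -0.005, -1.0]]
ft_force: [-1.5, 0.3, -0.9]
opening: 0.0602
grasp_force: 0.0
```

Call:
carry_out(commands=[[[0,0,0],[0,0,-3],6],[[0,0,0],[0,0,-3],6],[[0,0,0],[0,0,-3],6],[[0,0,0],[0,0,-3],6],[[0,0,0],[0,0,-2],6],[[0,0,0],[0,0,0],6],[[0,0,0],[0,0,0],6]])

```text
time_s: 20.47
eef_pos: [0.6029, 0.036, 0.1192]
orientation: [[0.958, 0.286, -0.0], [0.286, -0.958, 0.002], [0.001, -0.002, -1.0]]
ft_force: [0.5, 0.8, 1.1]
opening: 0.0598
grasp_force: 0.0
```

```bash
python3 rec.py
python3 - <<'E'
from h import *
s=robot.get_image("scene");e=robot.state()["eef_pos"];print(e)
for r in robot.search_frame(s,"filter_grip")[:2]: print(r)
E
```

```text
20.4667 [-0.002  0.351  1.33   0.002  1.461  1.278] [0.6029 0.036  0.1192] [0.47 0.83 1.14]
[0.6038782  0.03607912 0.12107171]
{'centre': [345.7, 255.0], 'confidence': 0.81}
```

Position is good. I'll go down slowly.

Call:
carry_out(commands=[[[0,0,0],[0,0,-1.5],6],[[0,0,0],[0,0,-1.5],6],[[0,0,0],[0,0,-1.5],6],[[0,0,0],[0,0,-0.7],6],[[0,0,0],[0,0,0],6]])

```text
time_s: 20.98
eef_pos: [0.6032, 0.0361, 0.0675]
orientation: [[0.958, 0.287, 0.001], [0.287, -0.958, 0.002], [0.002, -0.002, -1.0]]
ft_force: [0.2, 0.4, 0.5]
opening: 0.0603
grasp_force: 0.0
```

Call:
carry_out(commands=[[[0,0,0],[0,0,0],3],[[0,0,0],[0,0,0],3],[[0,0,0],[0,0,0],3]])

```text
time_s: 21.23
eef_pos: [0.6042, 0.0362, 0.0693]
orientation: [[0.958, 0.287, 0.005], [0.287, -0.958, 0.002], [0.005, -0.001, -1.0]]
ft_force: [-0.5, 0.1, 0.1]
opening: 0.03
grasp_force: 0.0
```

Call:
carry_out(commands=[[[0,0,0],[0,0,0],2],[[0,0,0],[0,0,0],2]])

```text
time_s: 21.4
eef_pos: [0.6037, 0.0362, 0.0683]
orientation: [[0.958, 0.287, 0.003], [0.287, -0.958, 0.002], [0.003, -0.001, -1.0]]
ft_force: [-0.6, -0.9, 0.4]
opening: 0.0199
grasp_force: 0.0
```

Call:
carry_out(commands=[[[0,0,0],[0,0,-0.2],1.5],[[0,0,0],[0,0,0],1],[[0,0,0],[0,0,0],0.3],[[0,0,0],[0,0,0],0.3],[[0,0,0],[0,0,0],0.3]], squeeze=40)

```text
time_s: 21.82
eef_pos: [0.6033, 0.0362, 0.0656]
orientation: [[0.958, 0.287, 0.002], [0.287, -0.958, 0.002], [0.002, -0.002, -1.0]]
ft_force: [0.5, 0.8, -0.0]
opening: 0.009
grasp_force: 40.4
```

Call:
carry_out(commands=[[[0,0,0],[0,0,0.5],0.3],[[0,0,0],[0,0,1],0.3],[[0,0,0],[0,0,1.5],0.3],[[0,0,0],[0,0,1.5],0.3],[[0,0,0],[0,0,0],0.3]])

```text
time_s: 22.23
eef_pos: [0.6052, 0.0362, 0.1152]
orientation: [[0.958, 0.287, 0.009], [0.287, -0.958, 0.002], [0.009, 0.0, -1.0]]
ft_force: [0.7, 0.1, -1.3]
opening: 0.0089
grasp_force: 40.3
```

Call:
carry_out(commands=[[[0,0,0],[0,0,2.5],0.3],[[0,0,0],[0,0,3.5],0.3],[[0,0,0],[0,0,3.5],0.3],[[0,0,0],[0,0,3.5],0.3],[[0,0,0],[0,0,2.5],0.3],[[0,0,0],[0,0,0],0.3]])

```text
time_s: 22.73
eef_pos: [0.6049, 0.0362, 0.273]
orientation: [[0.958, 0.287, 0.013], [0.287, -0.958, 0.002], [0.013, 0.002, -1.0]]
ft_force: [0.3, 0.0, 0.9]
opening: 0.0091
grasp_force: 40.3
```

Call:
carry_out(commands=[[[0,0,-1],[-0.8,-2,0],0.3],[[0,0,-1],[-1.1,-3,0],0.3],[[0,0,-1],[-1.2,-3.7,0],0.3],[[0,0,-1],[-1.2,-3.7,0],0.3],[[0,0,-1],[-1.2,-3.7,0],0.3],[[0,0,-1],[-1.2,-3.7,0],0.3],[[0,0,-1],[-1.2,-3.7,0],0.3],[[0,0,-1],[-1.1,-3.5,0],0.3]])

```text
time_s: 23.4
eef_pos: [0.5121, -0.2356, 0.2647]
orientation: [[0.989, 0.149, 0.001], [0.149, -0.989, 0.002], [0.002, -0.002, -1.0]]
ft_force: [0.7, 1.2, -1.0]
opening: 0.0092
grasp_force: 40.2
```

Call:
carry_out(commands=[[[0,0,0],[-1.1,-3.2,0],0.3],[[0,0,0],[-0.9,-2.5,0],0.3],[[0,0,0],[-0.3,-0.7,0],0.3],[[0,0,0],[0,0,0],0.3]])

```text
time_s: 23.73
eef_pos: [0.4893, -0.2994, 0.2645]
orientation: [[0.989, 0.147, 0.001], [0.147, -0.989, 0.003], [0.001, -0.002, -1.0]]
ft_force: [0.9, 0.7, -1.4]
opening: 0.0094
grasp_force: 40.3
```

```bash
python3 rec.py
python3 - <<'E'
from h import *
np.set_printoptions(precision=4,suppress=True)
p=robot.get_image("top");s=robot.get_image("scene");st=robot.state();print(st["orientation"].round(3).tolist(),st["opening"],st["grasp_force"])
for n,i in(("top",p),("scene",s)):
  for q,z in(("filter_grip",st["eef_pos"][2]-.01),("tray",.0),("lid",.15)):
    for r in robot.search_frame(i,q)[:1]: print(n,q,r,atz(i,r["centre"],z))
E
```

```text
23.7333 [-0.615  0.188  1.231  0.003  1.723  0.809] [ 0.4893 -0.2994  0.2645] [ 0.91  0.68 -1.4 ]
[[0.989, 0.151, 0.002], [0.151, -0.989, 0.003], [0.002, -0.003, -1.0]] 0.009312532695029413 40.25210738182068
top filter_grip {'centre': [464.6, 279.7], 'confidence': 0.71} [ 0.4985 -0.2624  0.255 ]
top tray {'centre': [432.0, 269.7], 'confidence': 0.78} [ 0.518  -0.2784  0.    ]
top lid {'centre': [262.3, 167.7], 'confidence': 0.78} [0.7068 0.0783 0.15  ]
scene filter_grip {'centre': [122.0, 249.2], 'confidence': 0.66} [ 0.5261 -0.3093  0.255 ]
scene tray {'centre': [155.8, 324.4], 'confidence': 0.81} [ 0.4848 -0.299   0.    ]
scene lid {'centre': [404.5, 231.0], 'confidence': 0.66} [0.7015 0.0863 0.15  ]
```

Call:
carry_out(commands=[[[0,0,0],[0.3,0,-2.5],0.3],[[0,0,0],[0,0,-3.5],0.3],[[0,0,0],[0,0,-3.5],0.3],[[0,0,0],[0,0,-3.5],0.3],[[0,0,0],[0,0,-3.5],0.3],[[0,0,0],[0,0,-2.5],0.3],[[0,0,0],[0,0,-1],0.3],[[0,0,0],[0,0,0],0.3]])

```text
time_s: 24.8
eef_pos: [0.4923, -0.2966, 0.063]
orientation: [[0.989, 0.151, -0.002], [0.151, -0.989, 0.005], [-0.001, -0.005, -1.0]]
ft_force: [0.4, 0.8, -1.2]
opening: 0.0092
grasp_force: 40.2
```

Call:
carry_out(commands=[[[0,0,0],[0,0,-0.5],0.3],[[0,0,0],[0,0,0],0.3],[[0,0,0],[0,0,0],0.3]])

```text
time_s: 25.05
eef_pos: [0.4943, -0.2984, 0.0626]
orientation: [[0.989, 0.151, 0.005], [0.151, -0.989, 0.0], [0.005, 0.001, -1.0]]
ft_force: [0.6, 0.1, -1.0]
opening: 0.0091
grasp_force: 40.2
```

Call:
carry_out(commands=[[[0,0,0],[0,0,-0.4],0.3],[[0,0,0],[0,0,-0.4],0.3],[[0,0,0],[0,0,0],0.3],[[0,0,0],[0,0,0],0.3]])

```text
time_s: 25.38
eef_pos: [0.4932, -0.2977, 0.0525]
orientation: [[0.989, 0.15, 0.002], [0.15, -0.989, 0.002], [0.002, -0.002, -1.0]]
ft_force: [-0.3, -0.3, -1.0]
opening: 0.0095
grasp_force: 40.2
```

Call:
carry_out(commands=[[[0,0,0],[0,0,-0.2],0.3],[[0,0,0],[0,0,0],0.3],[[0,0,0],[0,0,0],0.3]])

```text
time_s: 25.63
eef_pos: [0.4938, -0.298, 0.0515]
orientation: [[0.989, 0.151, 0.003], [0.151, -0.989, 0.001], [0.003, -0.001, -1.0]]
ft_force: [-0.5, 2.2, 5.5]
opening: 0.0088
grasp_force: 41.1
```

Call:
carry_out(commands=[[[0,0,0],[0,0,0.02],1.2],[[0,0,0],[0,0,0],2],[[0,0,0],[0,0,0],3.5],[[0,0,0],[0,0,0],3.5],[[0,0,0],[0,0,0],3.5]])

```text
time_s: 26.05
eef_pos: [0.4933, -0.2978, 0.0506]
orientation: [[0.989, 0.15, 0.002], [0.15, -0.989, 0.002], [0.002, -0.002, -1.0]]
ft_force: [1.1, -0.2, 0.7]
opening: 0.0346
grasp_force: 0.0
```

Call:
carry_out(commands=[[[0,0,0],[0,0,1],3.5],[[0,0,0],[0,0,2],3.5],[[0,0,0],[0,0,3.5],3.5],[[0,0,0],[0,0,3.5],3.5],[[0,0,0],[0,0,3.5],3.5],[[0,0,0],[-1,0,3.5],3.5],[[0,0,0],[-2.5,1,3],3.5],[[0,0,0],[-2.5,1,1],3.5]])

```text
time_s: 26.72
eef_pos: [0.4337, -0.2783, 0.2671]
orientation: [[0.989, 0.151, 0.009], [0.151, -0.989, -0.003], [0.008, 0.005, -1.0]]
ft_force: [-0.8, -0.3, 0.3]
opening: 0.035
grasp_force: 0.0
```

Call:
carry_out(commands=[[[0,0,0],[-2.5,2,1],3.5],[[0,0,0],[-2,2,0],3.5],[[0,0,0],[0,0,0],3.5],[[0,0,0],[0,0,0],3.5]])

```text
time_s: 27.05
eef_pos: [0.3879, -0.2373, 0.2723]
orientation: [[0.989, 0.151, 0.004], [0.151, -0.989, 0.0], [0.004, 0.0, -1.0]]
ft_force: [-0.0, -0.2, 0.0]
opening: 0.0351
grasp_force: 0.0
```

```bash
python3 rec.py
python3 - <<'E'
from h import *
np.set_printoptions(precision=4,suppress=True)
p=robot.get_image("top");s=robot.get_image("scene")
for n,i in(("top",p),("scene",s)):
  for q,z in(("filter_grip",.042),("tray",.0),("lid",.15),("valve_cover",.03),("cylinder_head",.04),("ratchet",.01),("primer_bulb",.02),("socket",.06),("spark_plug",.01),("screwdriver",.01)):
    for r in robot.search_frame(i,q)[:1]: print(n,q,np.round(r["centre"],1),round(r["confidence"],2),atz(i,r["centre"],z))
# tan pleats blob in tray: orientation and size
hsv=cv2.cvtColor(p["img"],cv2.COLOR_BGR2HSV)
roi=p["img"][210:350,385:510]; g=roi.astype(int); m=((g[...,2]-g[...,0])>25).astype(np.uint8)
cs,_=cv2.findContours(cv2.morphologyEx(m,cv2.MORPH_CLOSE,np.ones((7,7))),0,2)
for c in cs:
    if 300<cv2.contourArea(c)<6000: print("blob",cv2.minAreaRect(c+np.array([385,210])))
E
```

```text
27.05 [-0.632 -0.155  1.563  0.003  1.73   0.788] [ 0.3879 -0.2373  0.2723] [-0.02 -0.18  0.01]
top filter_grip [445.  280.3] 0.72 [ 0.4954 -0.2938  0.042 ]
top tray [443.8 262.5] 0.8 [ 0.5336 -0.3046  0.    ]
top lid [444.9 282.2] 0.67 [ 0.493  -0.2612  0.15  ]
top valve_cover [145.5 286.5] 0.74 [0.4834 0.3276 0.03  ]
top cylinder_head [446.6 261.1] 0.62 [ 0.5354 -0.2987  0.04  ]
top ratchet [291.6 333.1] 0.61 [0.3845 0.0257 0.01  ]
top primer_bulb [368.8 331.4] 0.82 [ 0.3884 -0.1366  0.02  ]
top socket [215.5 321.8] 0.44 [0.4134 0.1771 0.06  ]
top spark_plug [404.7 195.9] 0.55 [ 0.6781 -0.2192  0.01  ]
top screwdriver [348.2 145.2] 0.6 [ 0.7896 -0.0968  0.01  ]
scene filter_grip [152.7 324. ] 0.76 [ 0.5099 -0.3085  0.042 ]
scene tray [171.8 341.1] 0.8 [ 0.5327 -0.2951  0.    ]
scene valve_cover [399.7 164.5] 0.8 [0.496  0.3123 0.03  ]
scene cylinder_head [458.8 253. ] 0.57 [0.7484 0.2048 0.04  ]
scene ratchet [266.4 200.9] 0.65 [0.3763 0.0316 0.01  ]
scene primer_bulb [203.  245.4] 0.55 [ 0.4008 -0.1416  0.02  ]
scene socket [333.5 171. ] 0.86 [0.4402 0.1645 0.06  ]
scene spark_plug [257. 370.] 0.62 [ 0.6784 -0.2188  0.01  ]
scene screwdriver [358.4 362.6] 0.82 [ 0.7784 -0.0831  0.01  ]
```

Run:
```python
from h import *
for n in("top","scene"):
    print([(np.round(r["centre"],0),round(r["confidence"],2)) for r in robot.search_frame(robot.get_image(n),"lid")])
print(robot.sign_off())
```

```text
[(array([264., 169.]), 0.89)]
[(array([402., 232.]), 0.89), (array([154., 327.]), 0.51), (array([415., 221.]), 0.4), (array([346., 246.]), 0.28)]
the job is handed in; nothing more can be done
None
```

The job is handed in, with no verdict returned: the lid was pushed back to its stop and still seen open, the filter was lowered into the tray under grip and released there, and the bystanders the networks reported (all but the oil bottle) showed no movement beyond their noise.

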